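Weigh the tea samples: slide the box open, load, key in the run, put back

ROBOT

A 6-joint arm with a two-finger parallel gripper is mounted at the origin on the work surface. World frame = base frame: x ahead of the robot, y to its left, z up, the work surface at z = 0. Lengths are in m, angles in rad, forces in N, time in s.
With the tool pointing down it reaches from about 0.35 to 0.975 m from the base axis. Payload 4.9 kg.
Tool frame: the origin (TCP) lies between the finger pads; the fingertips stand 22 mm ahead of it and the grasp point (between the pads) lies 3 mm ahead of it; z points along the fingers, y is the line along which they close (so a half turn about z gives the same grasp; the last joint's range is limited). The gripper opens to 85 mm and grips with 20 to 120 N. Pads are 22 mm wide; open, the fingers measure 114 mm over their backs; the gripper's body (76 mm by 85 mm) begins 54 mm behind the grasp point. The pads swing forward as they close: fully open they stand 13 mm farther back than shut.
Start: joints at [0.988, 0.053, 1.613, -0, 1.476, -0.119], TCP at [0.28, 0.559, 0.253] pointing down, gripper open.
Joint ranges: [-3.01, 3.01], [-1.01, 2.22], [0.06, 2.58], [-1.02, 4.17], [0.09, 2.62], [-3.14, 3.14]. Speed limits (rad/s): [2.57, 2.57, 3.14, 3.14, 3.14, 3.14].

INTERFACE

Orientations are given as a unit quaternion [w, x, y, z].
In Python, from plant import state, grab_frame, get_calibration, job_done, recognise, regions_of gives the robot as it stands.
- The arm moves only by the tool apply_moves, never from a script. Its argument "targets" is a list of rows, each an object with "translation": the shift along the tool's x, y, z normalised to -1 to 1, where 1 is 100 mm, a list of three; "twist": the turn about the tool's z normalised to -1 to 1, where 1 is 0.1 rad; "hand": the opening, from 0 (shut) to 1 (fully open). A call has 1 to 8 rows; each row shifts and turns the commanded pose from where the row before left it, along the tool's axes as they then stand; what a row does not reach is not made up. A row lasts 1/10 s, in which the tool goes at most 50 mm and 8.59 degrees, less where a joint would pass 70% of its speed; a pose out of reach is approached as far as the arm can. A call with a number of a shift or a turn outside -1 to 1 is refused whole. A call with a gripper value outside its range is refused whole. The fingers move at their own pace and stop on an object; the grip force is fixed at half the most. Time passes only in rows, so rows that do not move let the fingers close. It gives the time, the measured TCP pose, the force, the opening and the grip force at its end, in the units of the state.
- state(): the state, without advancing time (a new reading comes with each control period).
- grab_frame(name): name is "side" or "top" or "wrist"; returns the picture (420x560x3 uint8, red, green, blue); there is no depth.
- get_calibration(name): a dict with "camera_matrix" (3x3 intrinsics, pixels), "pose" (4x4, takes a point from camera to world coordinates). Camera axes: x right, y up, looking along -z (the intrinsics and any distortion apply to the point x, -y, -z); pixel columns grow to the right and rows downward; lengths in m; the calibration is good to about 2 mm. A picture is of the moment at which its call begins: read the wrist's pose just before it. get_calibration takes no time and is no camera call; for the wrist camera it gives the pose at the moment of the call.
- job_done(): hands the job in; it is judged then, once.
Trained networks look in the newest picture that a camera, given by its name, has taken for a name from the list of things; names that differ only in an ending like _2 or _b are one class to them, and where a whole thing is asked for, a point or a joint stands for the part that bears it (a point fixed in the world has none). Each returns a list of dicts, best first, with "score" (0 to 1); they miss things now and then, are a little off and sometimes report something else, mostly with a low value. They report only what shows in the picture. A call takes as long as a camera call. They do not tell look-alikes from the thing itself.
- recognise(camera, query): "point" ([x, y, z] in m, in world coordinates, good to about 4 mm: the middle of the surface that is visible of it).
- regions_of(camera, query): "pixels" (420x560 bool, what is visible of it).
The state is a dict: "time": time; "joint_pos": joint angles; "joint_vel": joint speeds; "joint_efforts": joint torques, N m; "tool_pos": TCP position; "tool_rot": TCP orientation; "contact_force": force on the tool from outside, world axes, zero at the start; "ft_torque": the same for the moment, N m; "gripper_width": opening from 0.0 (shut) to 1.0 (fully open); "grasp_force": force on a finger pad.
Only numpy, scipy, OpenCV 4.12 (cv2) and the standard library are available. Lean on these libraries where they do the work, as an engineer would, in place of code of your own. Each camera call takes 0.05 s, during which the arm holds its last target. There are 200 camera calls.

TASK

Slide the lid of the wooden sample box along its grooves until it clears and lay it flat on the table, handle up; stand every tea caddy from the box upright, fully on the steel weighing plate, and when all are loaded press the console's keys fully down, one at a time, in the order white, blue, yellow, green. Then stand all the caddies back on the floor of the box and press the white key once more to switch off. Never tip a caddy over, leave the lid off on the table, and leave everything else where it stands.

Things in the scene. Friction and masses are not known exactly. Their poses are not given: they have to be found in the camera images.
- box: wooden sample box, fixed, 160 x 160 x 84 mm high, origin at the centre of its underside. Inside: floor 6 mm up, 140 (x) by 128 mm (y); battens 10 mm high, 8 mm wide on the floor along both x ends. Lid grooves along x in both side walls: groove floor 69 mm up, 9 mm high, 6 mm lips above (flush with the walls' inner faces). The -x end wall is 84 mm high, the +x end wall 65 mm
- box_exit (a point): on the box, middle of its open +x end, 69 mm up, 80 mm from the box's centre: the lid slides out here, along the box's +x only, and clears the grooves once its centre is more than 74 mm beyond this point (154 mm from the box's centre)
- lid: light wooden sliding lid, 148 (x, along the grooves) by 141 by 6 mm, 0.1 to 0.2 kg, in the grooves at first, closed or up to 12 mm open, 2.5 mm play each side, 3 mm in height. Origin: centre of its underside. A dark upright grip bar stands on it, centred 30 mm towards -x from the lid's centre, 12 mm thick (x), 50 mm long (y), 6 to 30 mm above the underside
- plate: flat steel weighing plate with a black border, fixed, 150 x 150 mm, top 6 mm above the table. Origin: centre of its underside, on the table
- panel: cream console, fixed, 190 (x) by 150 (y) by 40 mm high, four round keys on top in a 2 by 2 pattern 60 mm apart, a small screen at its +x end. Origin: centre of its underside
- caddy1: red round tea caddy, about 0.09 kg, body 50 mm in diameter and 36 mm high, with a brass knob on top 18 mm in diameter and 24 mm high (60 mm overall, one rigid piece). Origin: centre of its underside, z up. Two to four of the four caddies are present, standing in the box at first
- caddy2: orange round tea caddy, about 0.09 kg, body 50 mm in diameter and 36 mm high, with a brass knob on top 18 mm in diameter and 24 mm high (60 mm overall, one rigid piece). Origin: centre of its underside, z up. Two to four of the four caddies are present, standing in the box at first
- caddy3: dark grey round tea caddy, about 0.09 kg, body 50 mm in diameter and 36 mm high, with a brass knob on top 18 mm in diameter and 24 mm high (60 mm overall, one rigid piece). Origin: centre of its underside, z up. Two to four of the four caddies are present, standing in the box at first
- caddy4: green round tea caddy, about 0.09 kg, body 50 mm in diameter and 36 mm high, with a brass knob on top 18 mm in diameter and 24 mm high (60 mm overall, one rigid piece). Origin: centre of its underside, z up. Two to four of the four caddies are present, standing in the box at first
- key_white (a joint): travel of the white key: 0 up, 0.006 m fully down; springs back; about 1.5 N to start and 5 N fully down
- key_white_top (a point): centre of the top of the white key, a white round spring key 28 mm in diameter in a black collar 44 mm in diameter; its top is 62 mm above the table when up, 56 mm when fully down (collar top 52 mm); pressed straight down. Which colour sits where varies
- key_blue (a joint): travel of the blue key: 0 up, 0.006 m fully down; springs back; about 1.5 N to start and 5 N fully down
- key_blue_top (a point): centre of the top of the blue key, a blue round spring key 28 mm in diameter in a black collar 44 mm in diameter; its top is 62 mm above the table when up, 56 mm when fully down (collar top 52 mm); pressed straight down. Which colour sits where varies
- key_yellow (a joint): travel of the yellow key: 0 up, 0.006 m fully down; springs back; about 1.5 N to start and 5 N fully down
- key_yellow_top (a point): centre of the top of the yellow key, a yellow round spring key 28 mm in diameter in a black collar 44 mm in diameter; its top is 62 mm above the table when up, 56 mm when fully down (collar top 52 mm); pressed straight down. Which colour sits where varies
- key_green (a joint): travel of the green key: 0 up, 0.006 m fully down; springs back; about 1.5 N to start and 5 N fully down
- key_green_top (a point): centre of the top of the green key, a green round spring key 28 mm in diameter in a black collar 44 mm in diameter; its top is 62 mm above the table when up, 56 mm when fully down (collar top 52 mm); pressed straight down. Which colour sits where varies
- bowl1: bystander, to be left alone: white tea bowl, 84 mm across, 50 mm high; origin: its underside
- bowl2: bystander, to be left alone: white tea bowl, 84 mm across, 50 mm high; origin: its underside
- mug: bystander, to be left alone: white mug, 76 mm across, 85 mm high; origin: its underside
- carton1: bystander, to be left alone: small black carton 70 x 50 x 22 mm; origin: its underside
- carton2: bystander, to be left alone: small black carton 70 x 50 x 22 mm; origin: its underside
- spoon: bystander, to be left alone: spoon 150 mm long lying on the table beyond the plate; origin: its underside
Things that resemble listed ones, but are neither listed nor needed, are in the scene too. Leave any red look-alike of the lid alone.

How it is judged:
By the outcome, as a careful person would: the job done as asked, in the order asked, and still so for the second after the job is handed in, with the robot touching nothing.
Of caddy1, caddy2, caddy3, caddy4 only 2 to 4 are there at a start; the rules pass over those that are not, and their reading is None.
At some moment in a run one of caddy1, caddy2, caddy3, caddy4, lid may be knocked a few centimetres aside while the robot is not near it.
It also fails if it takes over 210 s, if anything falls off the work surface, if the arm or the gripper's body presses on something with over 40 N, if the wrist force passes 120 N, or if a joint passes its speed limit or range.

## Working session

There is one attempt and no reset: what is moved stays moved. The work goes in short steps, Python scripts to look and compute and a tool call to move; the robot and the scene stay as the last step left them, time stands still between calls to the robot, and variables do not carry over. Pictures are saved under pics/ and viewed, at most 14 in all, crops included, and the job is handed in when it is done.

Besides the shell and the picture viewer there is one more tool, called after "Emit:" by a JSON object that holds its "name" and its "arguments", one argument or row to a line. apply_moves: Moves the arm, as the interface text tells. Its arguments: {"type":"object","properties":{"targets":{"type":"array"}},"required":["targets"]}

```bash
mkdir -p pics
cat > h.py <<'E'
import numpy as np, cv2
from plant import *
def snap(cam,name):
    f=grab_frame(cam); cv2.imwrite(f'pics/{name}.png',f[:,:,::-1]); return f
def ray(cam,uv,z):
    c=get_calibration(cam);K=np.array(c['camera_matrix']);T=np.array(c['pose'])
    d=np.linalg.inv(K)@[uv[0],uv[1],1]; d=T[:3,:3]@[d[0],-d[1],-d[2]]
    o=T[:3,3]; return o+d*(z-o[2])/d[2]
def proj(cam,p):
    c=get_calibration(cam);K=np.array(c['camera_matrix']);T=np.array(c['pose'])
    q=T[:3,:3].T@(np.array(p)-T[:3,3]); q=K@[q[0],-q[1],-q[2]]; return q[:2]/q[2]
def rec(cam,n,k=3):
    for r in recognise(cam,n)[:k]: print(cam,n,round(r['score'],2),np.round(r['point'],4),proj(cam,r['point']).round())
E
cat > a.py <<'E'
from h import *
snap('top','top0'); 
for n in ['box','lid','plate','panel','key_white_top','key_blue_top','key_yellow_top','key_green_top','caddy1']: rec('top',n)
snap('side','side0')
s=state(); print(s)
for c in ('top','side','wrist'): print(get_calibration(c))
E
python3 a.py
```

```text
top box 0.92 [0.4229 0.2315 0.0831] [187. 225.]
top lid 0.91 [0.4693 0.2536 0.0796] [179. 206.]
top lid 0.83 [0.2327 0.3946 0.0085] [123. 303.]
top lid 0.61 [ 0.4697 -0.203   0.0608] [366. 212.]
top plate 0.61 [0.5536 0.0142 0.0049] [279. 181.]
top plate 0.28 [0.6068 0.4468 0.0272] [113. 155.]
top panel 0.95 [ 0.4545 -0.2353  0.0397] [377. 219.]
top panel 0.28 [ 0.5801 -0.4705  0.0499] [469. 172.]
top key_white_top 0.51 [ 0.4699 -0.2025  0.0568] [365. 212.]
top key_white_top 0.24 [ 0.4696 -0.2665  0.0635] [392. 212.]
top key_green_top 0.64 [ 0.4115 -0.2646  0.0644] [391. 236.]
top key_green_top 0.31 [ 0.4065 -0.2044  0.0628] [367. 237.]
{'time': 0.55, 'joint_pos': array([ 9.88029112e-01,  5.27178300e-02,  1.61293234e+00, -7.02457692e-06,
        1.47601584e+00, -1.18980606e-01]), 'joint_vel': array([-6.66374190e-04, -2.65037851e-04, -3.42152993e-04, -6.53457799e-04,
        3.80516308e-03,  9.75832744e-05]), 'joint_efforts': array([ 8.11683572e-05, -3.93323028e+01, -3.70135224e+01, -1.72245504e-04,
        9.65128784e-04, -5.10428606e-06]), 'tool_pos': array([0.27955677, 0.55895283, 
[... 959 characters left out ...]
[-0.68068208, -0.35066505,  0.64319976,  0.99449506],
       [ 0.01610653,  0.87061798,  0.49169595,  0.83065517],
       [ 0.        ,  0.        ,  0.        ,  1.        ]])}
{'camera_matrix': array([[296.37881911,   0.        , 277.70414221],
       [  0.        , 296.37881911, 208.97629581],
       [  0.        ,   0.        ,   1.        ]]), 'pose': array([[ 4.46981563e-01, -8.54440955e-01, -2.64836055e-01,
         2.12579725e-01],
       [ 8.94542685e-01,  4.26635037e-01,  1.33326405e-01,
         5.91791110e-01],
       [-9.31200708e-04, -2.96501601e-01,  9.55031902e-01,
         3.74170732e-01],
       [ 0.00000000e+00,  0.00000000e+00,  0.00000000e+00,
         1.00000000e+00]])}
```

View pics/top0.png

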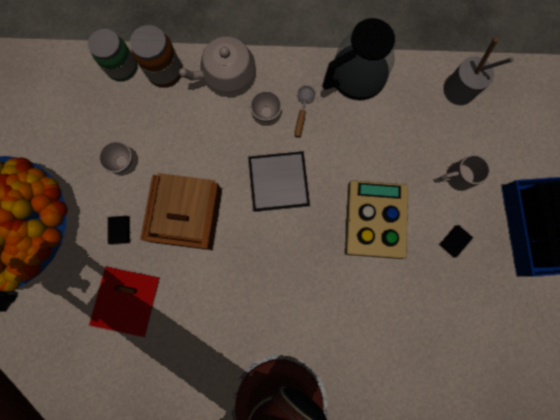

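View pics/side0.png

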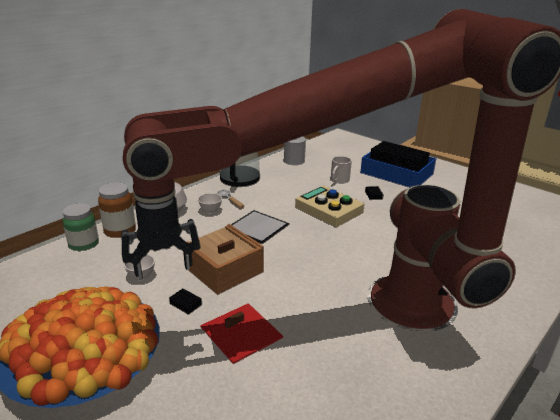

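The top view shows:
- the box at (182,211), with its wooden lid and grip bar at (177,216)
- the plate at (279,181)
- the panel with keys: white (368,212), blue (392,213), yellow (366,236), green (392,238)

There are two lid candidates. The wooden one in the grooves at (182,208) fits the description. The red one at (125,300) on the table is the look-alike, so I leave it alone.

```bash
cat > b.py <<'E'
from h import *
f=grab_frame('top')
def rect(n,z,i=0):
    m=regions_of('top',n)[i]['pixels'].astype(np.uint8)
    c=max(cv2.findContours(m,0,2)[0],key=cv2.contourArea)[:,0,:]
    P=np.array([ray('top',p,z)[:2] for p in c],np.float32)
    r=cv2.minAreaRect(P*1000); print(n,i,m.sum(),r)
for n,z in [('box',.08),('lid',.075),('plate',.006),('panel',.04)]: rect(n,z)
c=f[160:270,120:240]; cv2.imwrite('pics/crop1.png',cv2.convertScaleAbs(cv2.resize(c,None,fx=5,fy=5,interpolation=cv2.INTER_CUBIC)[:,:,::-1],alpha=1.6))
for n,p in dict(bar=(177,216),w=(368,212),b=(392,213),y=(366,236),g=(392,238)).items(): print(n,ray('top',p,.062 if n!='bar' else .099))
for n in ['key_white_top','key_blue_top','key_yellow_top','key_green_top','bowl1','carton1','spoon']: rec('top',n,2)
E
python3 b.py
```

```text
box 0 1970 ((452.63104248046875, 248.3553466796875), (180.8170166015625, 168.0218963623047), 83.62661743164062)
lid 0 3193 ((470.67218017578125, 252.55911254882812), (139.450439453125, 148.708251953125), 83.75337219238281)
plate 0 3113 ((554.9007568359375, 16.304473876953125), (150.26455688476562, 149.68321228027344), 7.196404933929443)
panel 0 3565 ((455.2757568359375, -233.67889404296875), (154.45960998535156, 190.92727661132812), 87.0898666381836)
bar [0.44181257 0.25213256 0.099     ]
w [ 0.46869526 -0.20845419  0.062     ]
b [ 0.46770572 -0.26802574  0.062     ]
y [ 0.40908122 -0.20282286  0.062     ]
g [ 0.40573809 -0.26665615  0.062     ]
top key_white_top 0.35 [ 0.4148 -0.1976  0.0609] [364. 234.]
top key_white_top 0.21 [ 0.4069 -0.2642  0.0571] [390. 238.]
top key_blue_top 0.63 [ 0.4668 -0.2677  0.0606] [392. 213.]
top key_green_top 0.21 [ 0.7844 -0.0417  0.0145] [302.  98.]
top bowl1 0.69 [0.6056 0.4458 0.0254] [114. 156.]
top bowl1 0.46 [0.4132 0.4171 0.0211] [118. 230.]
top carton1 0.94 [0.412  0.4184 0.0211] [118. 230.]
top carton1 0.56 [ 0.4083 -0.4399  0.0248] [456. 240.]
top spoon 0.71 [ 0.7837 -0.0411  0.014 ] [301.  99.]
```

View pics/crop1.png

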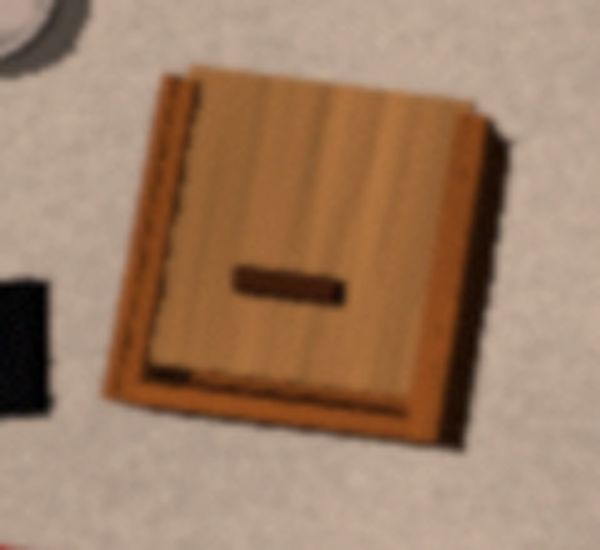

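The crop confirms it: the wooden lid with the dark bar sits in the grooves, a few mm open, with its exit toward world +x and a yaw of about -6°. Next I move above it for a closer wrist look.

```bash
cat > plan.py <<'E'
# python3 plan.py "x y z yawdeg" ... : world waypoints of TCP, yaw = direction of tool y (mod 180). last: hand=v step=mm
import sys,json
from h import *
s=state(); p=np.array(s['tool_pos']); w,x,y,z=s['tool_rot']
ty=np.array([2*(x*y-w*z),1-2*(x*x+z*z)]); a=np.arctan2(ty[1],ty[0])
hand=1;step=45
rows=[]
for arg in sys.argv[1:]:
    if arg.startswith('hand='): hand=float(arg[5:]);continue
    if arg.startswith('step='): step=float(arg[5:]);continue
    v=[float(t) for t in arg.split()]; g=np.array(v[:3])
    d=np.radians(v[3])-a; d=(d+np.pi/2)%np.pi-np.pi/2
    if len(v)>4: d+=np.pi*v[4]
    n=max(1,int(np.ceil(np.linalg.norm(g-p)*1000/step)),int(np.ceil(abs(d)/.1-1e-3)))
    p0=p.copy();a0=a
    for k in range(1,n+1):
        e=p0+(g-p0)*k/n-p
        Y=np.array([np.cos(a),np.sin(a),0]);Z=np.array([0,0,-1.]);X=np.cross(Y,Z)
        t=np.round([e@X*10,e@Y*10,e@Z*10],2); p=p+(t[0]*X+t[1]*Y+t[2]*Z)/10
        tw=round(float(np.clip(-(a0+d*k/n-a)/.1,-1,1)),2); a-=tw*.1
        rows.append(dict(translation=[float(q)+0 for q in t],twist=tw,hand=hand))
print('at',np.round(s['tool_pos'],4),'F',np.round(s['contact_force'],1),'grip',round(s['gripper_width'],3),'t',s['time'])
for i in range(0,len(rows),8): print(json.dumps(rows[i:i+8]))
print('end',p.round(4),np.degrees(a).round(2))
E
python3 plan.py hand=1 "0.441 0.255 0.25 -6.3"
```

```text
at [0.2796 0.559  0.2533] F [-0.4 -0.8  0.3] grip 1.0 t 1.15
[{"translation": [-0.22, -0.15, 0.0], "twist": 0.94, "hand": 1.0}, {"translation": [-0.23, -0.14, 0.01], "twist": 0.93, "hand": 1.0}, {"translation": [-0.24, -0.11, 0.0], "twist": 0.94, "hand": 1.0}, {"translation": [-0.24, -0.09, 0.0], "twist": 0.93, "hand": 1.0}, {"translation": [-0.26, -0.06, 0.0], "twist": 0.94, "hand": 1.0}, {"translation": [-0.26, -0.04, 0.01], "twist": 0.94, "hand": 1.0}, {"translation": [-0.27, -0.01, 0.0], "twist": 0.93, "hand": 1.0}, {"translation": [-0.26, 0.01, 0.0], "twist": 0.94, "hand": 1.0}]
[{"translation": [-0.27, 0.03, 0.0], "twist": 0.94, "hand": 1.0}, {"translation": [-0.25, 0.06, 0.01], "twist": 0.93, "hand": 1.0}, {"translation": [-0.26, 0.08, 0.0], "twist": 0.94, "hand": 1.0}, {"translation": [-0.24, 0.11, 0.0], "twist": 0.93, "hand": 1.0}, {"translation": [-0.23, 0.12, 0.0], "twist": 0.94, "hand": 1.0}]
end [0.4406 0.255  0.2503] -6.3
```

Emit:
{"name": "apply_moves", "arguments": {
  "targets": [
    {"translation":[-0.22,-0.15,0.0],"twist":0.94,"hand":1.0},
    {"translation":[-0.23,-0.14,0.01],"twist":0.93,"hand":1.0},
    {"translation":[-0.24,-0.11,0.0],"twist":0.94,"hand":1.0},
    {"translation":[-0.24,-0.09,0.0],"twist":0.93,"hand":1.0},
    {"translation":[-0.26,-0.06,0.0],"twist":0.94,"hand":1.0},
    {"translation":[-0.26,-0.04,0.01],"twist":0.94,"hand":1.0},
    {"translation":[-0.27,-0.01,0.0],"twist":0.93,"hand":1.0},
    {"translation":[-0.26,0.01,0.0],"twist":0.94,"hand":1.0}
  ]
}}

```text
time: 1.95
tool_pos: [0.3797, 0.3713, 0.2514]
tool_rot: [0.0, 0.571, 0.821, 0.0]
contact_force: [0.4, -0.5, 0.8]
gripper_width: 0.999
grasp_force: 0.0
```

Emit:
{"name": "apply_moves", "arguments": {
  "targets": [
    {"translation":[-0.27,0.03,0.0],"twist":0.94,"hand":0.45},
    {"translation":[-0.25,0.06,0.01],"twist":0.93,"hand":0.45},
    {"translation":[-0.26,0.08,0.0],"twist":0.94,"hand":0.45},
    {"translation":[-0.24,0.11,0.0],"twist":0.93,"hand":0.45},
    {"translation":[-0.23,0.12,0.0],"twist":0.94,"hand":0.45},
    {"translation":[0,0,0],"twist":0,"hand":0.45},
    {"translation":[0,0,0],"twist":0,"hand":0.45}
  ]
}}

```text
time: 2.65
tool_pos: [0.4407, 0.2548, 0.2504]
tool_rot: [-0.0, 0.745, 0.667, 0.0]
contact_force: [0.2, -0.5, -1.1]
gripper_width: 0.45
grasp_force: 0.0
```

```bash
cat > c.py <<'E'
from h import *
s=state();print(np.round(s['tool_pos'],4),s['tool_rot'].round(4),s['gripper_width'])
snap('wrist','w1'); rec('wrist','lid'); rec('wrist','box')
print('tcp',proj('wrist',s['tool_pos']))
E
python3 c.py
```

```text
[0.4407 0.2548 0.2504] [-2.000e-04  7.449e-01  6.671e-01  1.000e-04] 0.4501823699749205
wrist lid 0.85 [0.4689 0.2556 0.073 ] [305. 189.]
wrist box 0.61 [0.4221 0.2942 0.0803] [254. 158.]
tcp [277.21546658 286.80401718]
```

View pics/w1.png

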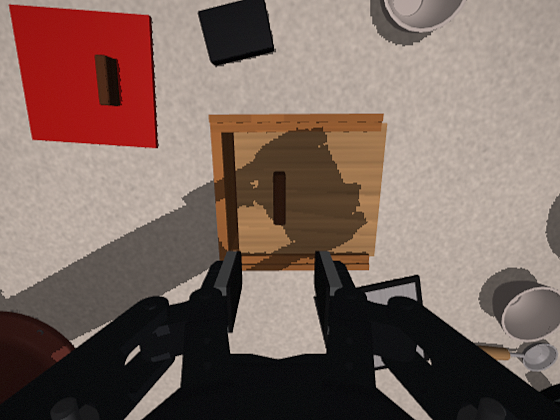

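The wrist view shows the box aligned with the tool. The bar is at (279,198), the -x outer wall edge at column 209-219, and the lid front edge at column 380. The lid is open by some mm.

```bash
cat > d.py <<'E'
from h import *
a=np.radians(-6.3);U=np.array([np.cos(a),np.sin(a)]);V=np.array([-U[1],U[0]])
def q(n,uv,z):
    p=ray('wrist',uv,z); print(n,p[:2].round(4),'u',round(p[:2]@U,4),'v',round(p[:2]@V,4))
q('bar top',(279,172),.099);q('bar bot',(279,224),.099)
q('barL',(273,198),.099);q('barR',(285,198),.099)
q('wallTL',(209,115),.084);q('wallTR',(383,114),.084);q('wallBL',(218.5,270),.084);q('wallBR',(369,270),.084)
q('lidTR',(387,124),.075);q('lidBR',(376,255),.075)
E
python3 d.py; python3 plan.py hand=0.45 "0.442 0.2545 0.115 -6.3"
```

```text
bar top [0.445  0.2812] u 0.4114 v 0.3283
bar bot [0.4395 0.2303] u 0.4116 v 0.2771
barL [0.4366 0.2571] u 0.4058 v 0.3034
barR [0.448  0.2558] u 0.4172 v 0.3034
wallTL [0.3861 0.3383] u 0.3466 v 0.3786
wallTR [0.5459 0.3219] u 0.5073 v 0.3798
wallBL [0.3681 0.1791] u 0.3462 v 0.2184
wallBR [0.5303 0.1615] u 0.5094 v 0.2188
lidTR [0.5527 0.312 ] u 0.5151 v 0.3708
lidBR [0.5408 0.174 ] u 0.5185 v 0.2323
at [0.4402 0.2557 0.2503] F [-0.7 -0.3 -0.1] grip 0.452 t 2.8
[{"translation": [0.0, 0.0, 0.34], "twist": 0.0, "hand": 0.45}, {"translation": [0.0, 0.01, 0.34], "twist": 0.01, "hand": 0.45}, {"translation": [-0.01, 0.0, 0.33], "twist": 0.0, "hand": 0.45}, {"translation": [0.0, 0.01, 0.34], "twist": 0.01, "hand": 0.45}]
end [0.4421 0.2545 0.1153] -6.32
```

Emit:
{"name": "apply_moves", "arguments": {
  "targets": [
    {"translation":[0.0,0.01,0.4],"twist":0.0,"hand":0.45},
    {"translation":[0.0,0.01,0.4],"twist":0.0,"hand":0.45},
    {"translation":[0.0,0.0,0.4],"twist":0.0,"hand":0.45},
    {"translation":[0.0,0.0,0.15],"twist":0.0,"hand":0.45},
    {"translation":[0.0,0.0,0.12],"twist":0.0,"hand":0.45},
    {"translation":[0.0,0.0,0.0],"twist":0.0,"hand":0.3},
    {"translation":[0.0,0.0,0.0],"twist":0.0,"hand":0.0},
    {"translation":[0.0,0.0,0.0],"twist":0.0,"hand":0.0}
  ]
}}

```text
time: 3.6
tool_pos: [0.4439, 0.2554, 0.1055]
tool_rot: [0.001, 0.745, 0.667, 0.002]
contact_force: [0.0, -0.2, -0.8]
gripper_width: 0.125
grasp_force: 60.9
```

Emit:
{"name": "apply_moves", "arguments": {
  "targets": [
    {"translation":[0.0,0.0,0.0],"twist":0.0,"hand":0.0},
    {"translation":[0.0,0.0,0.0],"twist":0.0,"hand":0.0},
    {"translation":[0.0,0.0,0.0],"twist":0.0,"hand":0.0}
  ]
}}

```text
time: 3.9
tool_pos: [0.4439, 0.2553, 0.1053]
tool_rot: [0.001, 0.745, 0.667, 0.002]
contact_force: [-0.8, 1.4, 5.9]
gripper_width: 0.117
grasp_force: 62.0
```

Emit:
{"name": "apply_moves", "arguments": {
  "targets": [
    {"translation":[-0.01,0.0,-0.02],"twist":0.0,"hand":0.0},
    {"translation":[0.0,0.1,0.0],"twist":0.0,"hand":0.0},
    {"translation":[0.0,0.2,0.0],"twist":0.0,"hand":0.0},
    {"translation":[0.0,0.25,0.0],"twist":0.0,"hand":0.0}
  ]
}}

```text
time: 4.3
tool_pos: [0.4975, 0.2477, 0.1053]
tool_rot: [-0.0, 0.745, 0.667, -0.0]
contact_force: [-2.7, 0.5, 5.8]
gripper_width: 0.12
grasp_force: 61.8
```

```bash
python3 plan.py hand=0 step=25 "0.6275 0.235 0.108 -6.3"
```

```text
at [0.4975 0.2477 0.1053] F [-2.7  0.5  5.8] grip 0.12 t 4.3
[{"translation": [0.0, 0.22, 0.0], "twist": 0.0, "hand": 0.0}, {"translation": [0.01, 0.22, -0.01], "twist": 0.0, "hand": 0.0}, {"translation": [0.0, 0.21, 0.0], "twist": 0.0, "hand": 0.0}, {"translation": [0.0, 0.22, -0.01], "twist": 0.0, "hand": 0.0}, {"translation": [0.0, 0.22, 0.0], "twist": 0.0, "hand": 0.0}, {"translation": [0.01, 0.22, -0.01], "twist": 0.0, "hand": 0.0}]
end [0.628  0.2354 0.1083] -6.27
```

Emit:
{"name": "apply_moves", "arguments": {
  "targets": [
    {"translation":[0.0,0.22,-0.01],"twist":0.0,"hand":0.0},
    {"translation":[0.0,0.22,0.0],"twist":0.0,"hand":0.0},
    {"translation":[0.0,0.22,0.0],"twist":0.0,"hand":0.0},
    {"translation":[0.0,0.22,0.0],"twist":0.0,"hand":0.0},
    {"translation":[0.0,0.22,0.0],"twist":0.0,"hand":0.0},
    {"translation":[0.0,0.22,0.0],"twist":0.0,"hand":0.0},
    {"translation":[0.0,0.1,0.0],"twist":0.0,"hand":0.0},
    {"translation":[0.0,0.0,0.0],"twist":0.0,"hand":0.0}
  ]
}}

```text
time: 5.1
tool_pos: [0.6391, 0.2315, 0.1055]
tool_rot: [-0.0, 0.745, 0.667, -0.0]
contact_force: [0.5, 0.1, -1.1]
gripper_width: 0.127
grasp_force: 61.0
```

```bash
python3 plan.py hand=0
python3 - <<'E'
from h import *
snap('wrist','w2');rec('wrist','bowl1');rec('wrist','lid')
E
```

```text
at [0.6391 0.2315 0.1055] F [ 0.5  0.1 -1.1] grip 0.127 t 5.1
end [0.6391 0.2315 0.1055] -6.36
wrist lid 0.59 [0.6753 0.2583 0.0765] [342. 205.]
```

View pics/w2.png

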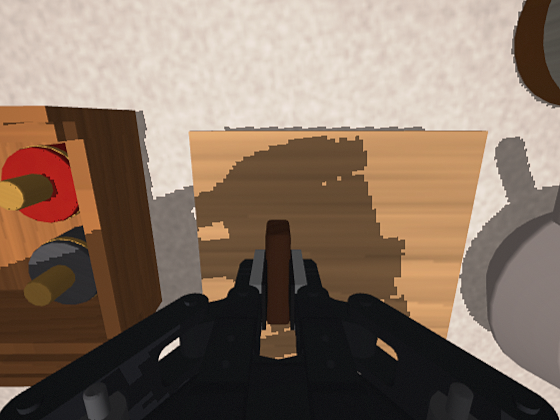

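Emit:
{"name": "apply_moves", "arguments": {
  "targets": [
    {"translation":[0.0,-0.12,0.0],"twist":0.0,"hand":0.0},
    {"translation":[0.0,0.0,0.25],"twist":0.0,"hand":0.0},
    {"translation":[0.0,0.0,0.3],"twist":0.0,"hand":0.0},
    {"translation":[0.0,0.0,0.06],"twist":0.0,"hand":0.0},
    {"translation":[0.0,0.0,0.05],"twist":0.0,"hand":0.0},
    {"translation":[0.0,0.0,0.0],"twist":0.0,"hand":0.0}
  ]
}}

```text
time: 5.85
tool_pos: [0.6261, 0.2337, 0.0408]
tool_rot: [0.0, 0.745, 0.667, 0.0]
contact_force: [-0.1, -0.2, -1.4]
gripper_width: 0.122
grasp_force: 60.9
```

Emit:
{"name": "apply_moves", "arguments": {
  "targets": [
    {"translation":[0.0,0.0,0.02],"twist":0.0,"hand":0.0},
    {"translation":[0.0,0.0,0.02],"twist":0.0,"hand":0.0},
    {"translation":[0.0,0.0,0.0],"twist":0.0,"hand":0.0}
  ]
}}

```text
time: 6.15
tool_pos: [0.6267, 0.2335, 0.0369]
tool_rot: [0.0, 0.745, 0.667, 0.0]
contact_force: [-1.0, 0.1, -1.9]
gripper_width: 0.12
grasp_force: 61.0
```

Emit:
{"name": "apply_moves", "arguments": {
  "targets": [
    {"translation":[0.0,0.0,0.02],"twist":0.0,"hand":0.0},
    {"translation":[0.0,0.0,0.0],"twist":0.0,"hand":0.0}
  ]
}}

```text
time: 6.35
tool_pos: [0.627, 0.2336, 0.0363]
tool_rot: [0.0, 0.745, 0.667, 0.0]
contact_force: [-3.9, -1.1, 6.3]
gripper_width: 0.12
grasp_force: 62.0
```

Emit:
{"name": "apply_moves", "arguments": {
  "targets": [
    {"translation":[0.0,0.0,0.0],"twist":0.0,"hand":0.4},
    {"translation":[0.0,0.0,0.0],"twist":0.0,"hand":0.4},
    {"translation":[0.0,0.0,-0.1],"twist":0.0,"hand":0.4},
    {"translation":[0.0,0.0,-0.4],"twist":0.0,"hand":0.4},
    {"translation":[0.0,0.0,-0.45],"twist":0.0,"hand":0.4},
    {"translation":[0.0,0.0,-0.45],"twist":0.0,"hand":0.4},
    {"translation":[0.0,-0.4,-0.45],"twist":0.0,"hand":0.4},
    {"translation":[0.0,-0.45,-0.1],"twist":0.0,"hand":0.4}
  ]
}}

```text
time: 7.15
tool_pos: [0.5516, 0.2426, 0.2292]
tool_rot: [0.002, 0.745, 0.667, 0.005]
contact_force: [-0.5, 0.6, 1.4]
gripper_width: 0.398
grasp_force: 0.0
```

Emit:
{"name": "apply_moves", "arguments": {
  "targets": [
    {"translation":[0.0,-0.45,0.0],"twist":0.0,"hand":0.4},
    {"translation":[-0.2,-0.45,0.0],"twist":0.0,"hand":0.4},
    {"translation":[-0.2,0.0,0.0],"twist":0.0,"hand":0.4},
    {"translation":[0.0,0.0,0.0],"twist":0.0,"hand":0.4}
  ]
}}

```text
time: 7.55
tool_pos: [0.4536, 0.2112, 0.2222]
tool_rot: [0.0, 0.745, 0.667, 0.0]
contact_force: [-0.1, 0.9, 0.9]
gripper_width: 0.401
grasp_force: 0.0
```

```bash
python3 plan.py
python3 - <<'E'
from h import *
snap('wrist','w3')
for i in range(1,5): rec('wrist',f'caddy{i}',4)
rec('wrist','plate',2)
rec('wrist','lid',2)
E
```

```text
at [0.4536 0.2112 0.2222] F [-0.1  0.9  0.9] grip 0.401 t 7.55
end [0.4536 0.2112 0.2222] -6.34
wrist caddy1 0.94 [0.4931 0.2826 0.0386] [307. 118.]
wrist caddy1 0.86 [0.4874 0.2281 0.0423] [306. 174.]
wrist caddy1 0.5 [0.4457 0.2592 0.0511] [262. 148.]
wrist caddy2 0.94 [0.4931 0.2826 0.0386] [307. 118.]
wrist caddy2 0.86 [0.4874 0.2281 0.0423] [306. 174.]
wrist caddy2 0.5 [0.4457 0.2592 0.0511] [261. 149.]
wrist caddy3 0.94 [0.4931 0.2826 0.0386] [307. 118.]
wrist caddy3 0.86 [0.4874 0.2281 0.0423] [306. 174.]
wrist caddy3 0.5 [0.4457 0.2592 0.0511] [261. 149.]
wrist caddy4 0.94 [0.4931 0.2826 0.0386] [307. 118.]
wrist caddy4 0.86 [0.4874 0.2281 0.0423] [306. 174.]
wrist caddy4 0.5 [0.4457 0.2592 0.0511] [261. 149.]
wrist plate 0.62 [0.5763 0.0692 0.0057] [382. 282.]
wrist lid 0.66 [0.2563 0.3673 0.0039] [69. 59.]
wrist lid 0.6 [0.6563 0.2407 0.0047] [454. 140.]
```

View pics/w3.png

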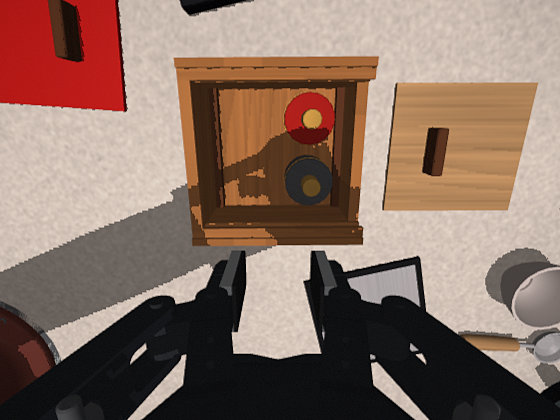

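The picture shows two caddies: red with its knob top at (313,118), and dark grey with its knob top at (311,186). The lid lies flat beside the box, bar up.

```bash
python3 - <<'E'
from h import *
for n,uv in [('red',(313,118)),('grey',(311.5,186))]: print(n,ray('wrist',uv,.066).round(4))
# bodies: top disk edges
print(ray('wrist',(310,118),.042).round(4))
f=grab_frame('wrist')
for i,r in enumerate(regions_of('wrist','plate')[:1]):
    m=r['pixels'].astype(np.uint8);print(m.sum())
E
python3 plan.py hand=0.4 "0.492 0.226 0.13 -6.3"
```

```text
red [0.4955 0.2822 0.066 ]
grey [0.4895 0.2205 0.066 ]
[0.4953 0.2822 0.042 ]
2894
at [0.4551 0.2125 0.2216] F [-0.   0.   0.1] grip 0.401 t 8.0
[{"translation": [0.06, 0.12, 0.31], "twist": 0.0, "hand": 0.4}, {"translation": [0.06, 0.11, 0.3], "twist": 0.0, "hand": 0.4}, {"translation": [0.06, 0.12, 0.31], "twist": 0.0, "hand": 0.4}]
end [0.4919 0.2265 0.1296] -6.29
```

Emit:
{"name": "apply_moves", "arguments": {
  "targets": [
    {"translation":[0.04,0.12,0.31],"twist":0.0,"hand":0.4},
    {"translation":[0.04,0.11,0.3],"twist":0.0,"hand":0.4},
    {"translation":[0.03,0.1,0.31],"twist":0.0,"hand":0.38},
    {"translation":[0.0,0.0,0.3],"twist":0.0,"hand":0.38},
    {"translation":[0.0,0.0,0.2],"twist":0.0,"hand":0.38},
    {"translation":[0.0,0.0,0.0],"twist":0.0,"hand":0.38}
  ]
}}

```text
time: 8.6
tool_pos: [0.4862, 0.2188, 0.0757]
tool_rot: [-0.002, 0.745, 0.667, -0.004]
contact_force: [-1.1, -0.4, 0.1]
gripper_width: 0.383
grasp_force: 0.0
```

```bash
python3 plan.py hand=0.38 "0.4895 0.2205 0.069 -6.3"
```

```text
at [0.4862 0.2188 0.0757] F [-1.1 -0.4  0.1] grip 0.383 t 8.6
[{"translation": [0.02, 0.03, 0.07], "twist": -0.0, "hand": 0.38}]
end [0.4894 0.2205 0.0687] -6.3
```

Emit:
{"name": "apply_moves", "arguments": {
  "targets": [
    {"translation":[0.02,0.03,0.04],"twist":0.0,"hand":0.38},
    {"translation":[0.0,0.0,0.0],"twist":0.0,"hand":0.3},
    {"translation":[0.0,0.0,0.0],"twist":0.0,"hand":0.0},
    {"translation":[0.0,0.0,0.0],"twist":0.0,"hand":0.0},
    {"translation":[0.0,0.0,0.0],"twist":0.0,"hand":0.0},
    {"translation":[0.0,0.0,0.0],"twist":0.0,"hand":0.0}
  ]
}}

```text
time: 9.2
tool_pos: [0.4929, 0.2214, 0.0769]
tool_rot: [0.001, 0.745, 0.667, 0.001]
contact_force: [0.5, 0.3, 3.6]
gripper_width: 0.177
grasp_force: 58.2
```

```bash
python3 plan.py hand=0 "0.4895 0.2205 0.16 -6.3" "0.555 -0.017 0.15 -6.3"  "0.555 -0.017 0.085 -6.3"
```

```text
at [0.4929 0.2214 0.0769] F [0.5 0.3 3.6] grip 0.177 t 9.2
[{"translation": [-0.01, -0.02, -0.42], "twist": -0.0, "hand": 0.0}, {"translation": [0.0, -0.01, -0.41], "twist": -0.0, "hand": 0.0}, {"translation": [-0.38, 0.15, 0.02], "twist": -0.0, "hand": 0.0}, {"translation": [-0.38, 0.15, 0.01], "twist": -0.0, "hand": 0.0}, {"translation": [-0.39, 0.15, 0.02], "twist": -0.0, "hand": 0.0}, {"translation": [-0.38, 0.16, 0.02], "twist": -0.0, "hand": 0.0}, {"translation": [-0.38, 0.15, 0.01], "twist": -0.0, "hand": 0.0}, {"translation": [-0.38, 0.15, 0.02], "twist": -0.0, "hand": 0.0}]
[{"translation": [0.0, 0.0, 0.32], "twist": -0.0, "hand": 0.0}, {"translation": [0.0, 0.0, 0.33], "twist": -0.0, "hand": 0.0}]
end [ 0.5552 -0.0169  0.0849] -6.3
```

Emit:
{"name": "apply_moves", "arguments": {
  "targets": [
    {"translation":[0.0,0.0,-0.1],"twist":0.0,"hand":0.0},
    {"translation":[0.0,0.0,-0.3],"twist":0.0,"hand":0.0},
    {"translation":[0.0,0.0,-0.42],"twist":0.0,"hand":0.0},
    {"translation":[-0.2,0.1,0.0],"twist":0.0,"hand":0.0},
    {"translation":[-0.38,0.15,0.0],"twist":0.0,"hand":0.0},
    {"translation":[-0.38,0.15,0.0],"twist":0.0,"hand":0.0},
    {"translation":[-0.38,0.15,0.0],"twist":0.0,"hand":0.0},
    {"translation":[-0.38,0.15,0.0],"twist":0.0,"hand":0.0}
  ]
}}

```text
time: 10.0
tool_pos: [0.5424, 0.0411, 0.1579]
tool_rot: [-0.0, 0.745, 0.667, -0.0]
contact_force: [1.9, 0.3, -1.7]
gripper_width: 0.18
grasp_force: 58.1
```

Emit:
{"name": "apply_moves", "arguments": {
  "targets": [
    {"translation":[-0.3,0.1,0.0],"twist":0.0,"hand":0.0},
    {"translation":[-0.2,0.05,0.0],"twist":0.0,"hand":0.0},
    {"translation":[0.0,0.0,0.0],"twist":0.0,"hand":0.0}
  ]
}}

```text
time: 10.3
tool_pos: [0.552, -0.0111, 0.1578]
tool_rot: [-0.0, 0.746, 0.666, -0.0]
contact_force: [-1.3, 0.4, -1.0]
gripper_width: 0.179
grasp_force: 58.2
```

```bash
python3 plan.py hand=0 "0.555 -0.017 0.15 -6.3"  "0.555 -0.017 0.085 -6.3"
python3 - <<'E'
from h import *
snap('wrist','w4'); rec('wrist','plate',2); snap('top','top4'); rec('top','caddy3',2);rec('top','plate',1)
E
```

```text
at [ 0.552  -0.0111  0.1578] F [-1.3  0.4 -1. ] grip 0.179 t 10.3
[{"translation": [-0.06, 0.04, 0.08], "twist": -0.04, "hand": 0.0}, {"translation": [0.0, 0.0, 0.32], "twist": 0.0, "hand": 0.0}, {"translation": [0.01, 0.0, 0.33], "twist": 0.0, "hand": 0.0}]
end [ 0.5555 -0.0165  0.0848] -6.28
wrist plate 0.85 [0.5668 0.0346 0.0052] [288. 151.]
top caddy3 0.3 [ 0.4075 -0.4398  0.0253] [456. 240.]
top plate 0.75 [0.5933 0.0336 0.0031] [272. 167.]
```

View pics/w4.png

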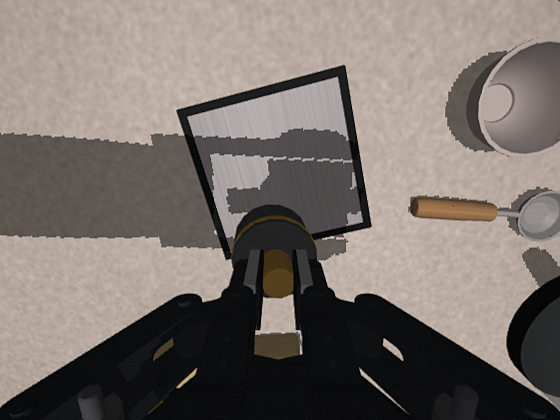

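The wrist view shows the grey caddy held upright. Plate corners are at (345,66), (178,110) and (371,227).

Run:
```python
from h import *
P=[ray('wrist',u,.006)[:2] for u in [(178,110),(345,66),(371,227)]]
print(np.round(P,4),'c',((P[0]+P[2])/2).round(4), np.linalg.norm(P[0]-P[1]),np.linalg.norm(P[2]-P[1]))
```

```text
[[ 0.4747  0.0814]
 [ 0.6209  0.1006]
 [ 0.6404 -0.0462]] c [0.5575 0.0176] 0.14751395525662667 0.14810238773519319
```

Emit:
{"name": "apply_moves", "arguments": {
  "targets": [
    {"translation":[-0.05,0.09,0.2],"twist":0.0,"hand":0.0},
    {"translation":[0.0,0.0,0.3],"twist":0.0,"hand":0.0},
    {"translation":[0.0,0.0,0.2],"twist":0.0,"hand":0.0},
    {"translation":[0.0,0.0,0.06],"twist":0.0,"hand":0.0},
    {"translation":[0.0,0.0,0.0],"twist":0.0,"hand":0.0}
  ]
}}

```text
time: 11.05
tool_pos: [0.5596, -0.0139, 0.0807]
tool_rot: [-0.001, 0.745, 0.668, -0.001]
contact_force: [-0.9, 0.1, -0.8]
gripper_width: 0.177
grasp_force: 58.2
```

Emit:
{"name": "apply_moves", "arguments": {
  "targets": [
    {"translation":[0.0,0.0,0.02],"twist":0.0,"hand":0.0},
    {"translation":[0.0,0.0,0.02],"twist":0.0,"hand":0.0},
    {"translation":[0.0,0.0,0.0],"twist":0.0,"hand":0.0}
  ]
}}

```text
time: 11.35
tool_pos: [0.561, -0.0148, 0.0786]
tool_rot: [0.001, 0.745, 0.667, 0.0]
contact_force: [-0.3, 0.2, -1.6]
gripper_width: 0.177
grasp_force: 58.2
```

Emit:
{"name": "apply_moves", "arguments": {
  "targets": [
    {"translation":[0.0,0.0,0.02],"twist":0.0,"hand":0.0},
    {"translation":[0.0,0.0,0.0],"twist":0.0,"hand":0.0}
  ]
}}

```text
time: 11.55
tool_pos: [0.5612, -0.015, 0.077]
tool_rot: [0.001, 0.745, 0.667, 0.0]
contact_force: [-2.0, 0.6, 3.9]
gripper_width: 0.176
grasp_force: 58.6
```

Contact. Release, retreat and go to the red caddy.

Emit:
{"name": "apply_moves", "arguments": {
  "targets": [
    {"translation":[0.0,0.0,0.0],"twist":0.0,"hand":0.4},
    {"translation":[0.0,0.0,0.0],"twist":0.0,"hand":0.4},
    {"translation":[0.0,0.0,-0.1],"twist":0.0,"hand":0.4},
    {"translation":[0.0,0.0,-0.3],"twist":0.0,"hand":0.4},
    {"translation":[0.0,0.0,-0.45],"twist":0.0,"hand":0.4}
  ]
}}

```text
time: 12.05
tool_pos: [0.5583, -0.0145, 0.1588]
tool_rot: [-0.003, 0.745, 0.667, -0.002]
contact_force: [0.5, 0.6, 0.3]
gripper_width: 0.396
grasp_force: 0.0
```

```bash
python3 plan.py hand=0.4 "0.485 0.24 0.17 -6.3"
```

```text
at [ 0.5583 -0.0145  0.1588] F [0.5 0.6 0.3] grip 0.396 t 12.05
[{"translation": [0.41, -0.17, -0.02], "twist": -0.0, "hand": 0.4}, {"translation": [0.41, -0.17, -0.02], "twist": -0.0, "hand": 0.4}, {"translation": [0.4, -0.16, -0.02], "twist": -0.0, "hand": 0.4}, {"translation": [0.41, -0.17, -0.01], "twist": -0.0, "hand": 0.4}, {"translation": [0.41, -0.17, -0.02], "twist": -0.0, "hand": 0.4}, {"translation": [0.41, -0.17, -0.02], "twist": -0.0, "hand": 0.4}]
end [0.4848 0.2401 0.1698] -6.31
```

Emit:
{"name": "apply_moves", "arguments": {
  "targets": [
    {"translation":[0.41,-0.17,-0.02],"twist":0.0,"hand":0.4},
    {"translation":[0.41,-0.17,-0.02],"twist":0.0,"hand":0.4},
    {"translation":[0.4,-0.16,-0.02],"twist":0.0,"hand":0.4},
    {"translation":[0.41,-0.17,-0.01],"twist":0.0,"hand":0.4},
    {"translation":[0.41,-0.17,-0.02],"twist":0.0,"hand":0.4},
    {"translation":[0.41,-0.17,-0.02],"twist":0.0,"hand":0.4},
    {"translation":[0.0,0.0,0.0],"twist":0.0,"hand":0.38},
    {"translation":[0.0,0.0,0.0],"twist":0.0,"hand":0.38}
  ]
}}

```text
time: 12.85
tool_pos: [0.4868, 0.2404, 0.1722]
tool_rot: [0.0, 0.744, 0.668, 0.0]
contact_force: [-0.6, -0.3, 0.7]
gripper_width: 0.377
grasp_force: 0.0
```

```bash
python3 - <<'E'
from h import *
f=snap('wrist','w5'); rec('wrist','caddy1',3)
hsv=cv2.cvtColor(f,cv2.COLOR_RGB2HSV)
for r in regions_of('wrist','caddy1')[:2]:
    m=r['pixels']; k=m&(hsv[:,:,0]>14)&(hsv[:,:,0]<32)&(hsv[:,:,2]>90)
    ys,xs=np.nonzero(m); print('reg',xs.mean(),ys.mean(),m.sum())
    if k.sum():
        ys,xs=np.nonzero(k); print('knob',xs.mean(),ys.mean(),k.sum(),xs.min(),xs.max(),ys.min(),ys.max(),ray('wrist',(xs.mean(),ys.mean()),.064))
snap('top','t5'); rec('top','caddy1',3)
E
python3 plan.py hand=0.38 "0.4955 0.282 0.077 -6.3"
```

```text
wrist caddy1 0.83 [0.4933 0.2868 0.0443] [278. 150.]
wrist caddy1 0.44 [ 8.02e-01 -5.33e-02  7.00e-04] [548. 389.]
reg 278.7155722326454 157.07729831144465 2665
knob 278.3452380952381 160.08809523809524 420 250 296 128 174 [0.49343678 0.28116358 0.064     ]
at [0.4875 0.2386 0.1716] F [0.3 0.2 0.8] grip 0.381 t 13.1
[{"translation": [0.15, 0.01, 0.32], "twist": -0.01, "hand": 0.38}, {"translation": [0.14, 0.01, 0.31], "twist": -0.0, "hand": 0.38}, {"translation": [0.15, 0.01, 0.32], "twist": -0.01, "hand": 0.38}]
end [0.4953 0.282  0.0766] -6.31
```

View pics/w5.png

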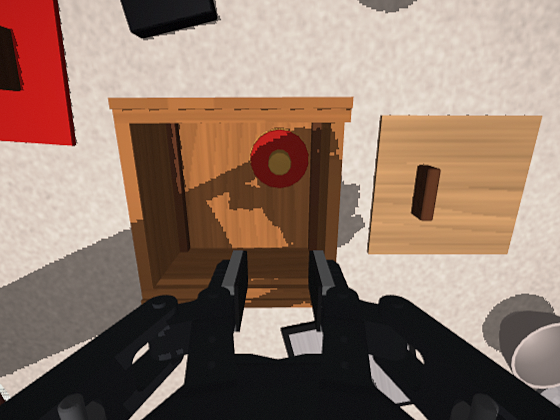

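The red knob is at (280,161), centred between the fingers. The box is otherwise empty, so these two are all the caddies.

Emit:
{"name": "apply_moves", "arguments": {
  "targets": [
    {"translation":[0.14,0.01,0.3],"twist":0.0,"hand":0.38},
    {"translation":[0.14,0.01,0.3],"twist":0.0,"hand":0.38},
    {"translation":[0.14,0.0,0.15],"twist":0.0,"hand":0.38},
    {"translation":[0.0,0.0,0.15],"twist":0.0,"hand":0.38},
    {"translation":[0.0,0.0,0.04],"twist":0.0,"hand":0.38},
    {"translation":[0.0,0.0,0.0],"twist":0.0,"hand":0.38}
  ]
}}

```text
time: 13.7
tool_pos: [0.4935, 0.2803, 0.0771]
tool_rot: [-0.0, 0.745, 0.667, -0.001]
contact_force: [-1.6, -0.2, 0.2]
gripper_width: 0.377
grasp_force: 0.0
```

```bash
python3 plan.py hand=0.38 "0.494 0.2815 0.076 -6.3"
```

```text
at [0.4935 0.2803 0.0771] F [-1.6 -0.2  0.2] grip 0.377 t 13.7
[{"translation": [0.01, 0.0, 0.01], "twist": -0.01, "hand": 0.38}]
end [0.4936 0.2813 0.0761] -6.3
```

Emit:
{"name": "apply_moves", "arguments": {
  "targets": [
    {"translation":[0.01,0.0,0.02],"twist":0.0,"hand":0.38},
    {"translation":[0.0,0.0,0.0],"twist":0.0,"hand":0.0},
    {"translation":[0.0,0.0,0.0],"twist":0.0,"hand":0.0},
    {"translation":[0.0,0.0,0.0],"twist":0.0,"hand":0.0},
    {"translation":[0.0,0.0,0.0],"twist":0.0,"hand":0.0},
    {"translation":[0.0,0.0,0.0],"twist":0.0,"hand":0.0}
  ]
}}

```text
time: 14.3
tool_pos: [0.4943, 0.2825, 0.0768]
tool_rot: [0.0, 0.745, 0.667, 0.001]
contact_force: [-1.0, -0.3, 5.2]
gripper_width: 0.179
grasp_force: 58.8
```

```bash
python3 plan.py hand=0 "0.494 0.2805 0.165 -6.3" "0.552 0.05 0.165 -6.3"
python3 - <<'E'
from h import *
grab_frame('top'); rec('top','caddy3',3)
E
```

```text
at [0.4943 0.2825 0.0768] F [-1.  -0.3  5.2] grip 0.179 t 14.3
[{"translation": [-0.01, 0.0, -0.44], "twist": 0.0, "hand": 0.0}, {"translation": [-0.01, 0.0, -0.44], "twist": 0.0, "hand": 0.0}, {"translation": [-0.37, 0.14, 0.0], "twist": 0.0, "hand": 0.0}, {"translation": [-0.37, 0.14, 0.0], "twist": 0.0, "hand": 0.0}, {"translation": [-0.37, 0.13, 0.0], "twist": 0.0, "hand": 0.0}, {"translation": [-0.38, 0.14, 0.0], "twist": 0.0, "hand": 0.0}, {"translation": [-0.37, 0.14, 0.0], "twist": 0.0, "hand": 0.0}, {"translation": [-0.37, 0.14, 0.0], "twist": 0.0, "hand": 0.0}]
end [0.5521 0.0498 0.1648] -6.3
top caddy3 0.6 [0.4921 0.2669 0.0398] [178. 199.]
top caddy3 0.54 [ 0.5524 -0.0172  0.0438] [291. 179.]
```

Emit:
{"name": "apply_moves", "arguments": {
  "targets": [
    {"translation":[0.0,0.0,-0.1],"twist":0.0,"hand":0.0},
    {"translation":[-0.01,0.0,-0.35],"twist":0.0,"hand":0.0},
    {"translation":[-0.01,0.0,-0.43],"twist":0.0,"hand":0.0},
    {"translation":[-0.25,0.1,0.0],"twist":0.0,"hand":0.0},
    {"translation":[-0.37,0.14,0.0],"twist":0.0,"hand":0.0},
    {"translation":[-0.37,0.14,0.0],"twist":0.0,"hand":0.0},
    {"translation":[-0.38,0.14,0.0],"twist":0.0,"hand":0.0},
    {"translation":[-0.37,0.14,0.0],"twist":0.0,"hand":0.0}
  ]
}}

```text
time: 15.2
tool_pos: [0.5398, 0.0987, 0.1637]
tool_rot: [-0.0, 0.745, 0.667, -0.0]
contact_force: [0.3, 0.1, -0.9]
gripper_width: 0.176
grasp_force: 58.7
```

Emit:
{"name": "apply_moves", "arguments": {
  "targets": [
    {"translation":[-0.37,0.14,0.0],"twist":0.0,"hand":0.0},
    {"translation":[-0.12,0.03,0.0],"twist":0.0,"hand":0.0},
    {"translation":[0.0,0.0,0.0],"twist":0.0,"hand":0.0}
  ]
}}

```text
time: 15.5
tool_pos: [0.5515, 0.0482, 0.1635]
tool_rot: [-0.0, 0.746, 0.666, -0.0]
contact_force: [0.0, 0.3, -1.3]
gripper_width: 0.177
grasp_force: 58.7
```

```bash
python3 plan.py hand=0 "0.552 0.05 0.165 -6.3" "0.552 0.05 0.081 -6.3"
python3 - <<'E'
from h import *
grab_frame('top'); rec('top','caddy3',3)
E
```

```text
at [0.5515 0.0482 0.1635] F [ 0.   0.3 -1.3] grip 0.177 t 15.5
[{"translation": [0.02, 0.0, -0.01], "twist": -0.03, "hand": 0.0}, {"translation": [0.0, 0.0, 0.42], "twist": 0.0, "hand": 0.0}, {"translation": [0.0, 0.0, 0.42], "twist": 0.0, "hand": 0.0}]
end [0.5517 0.0502 0.0805] -6.3
top caddy3 0.54 [0.5463 0.0297 0.1249] [272. 173.]
top caddy3 0.45 [ 0.5519 -0.0261  0.0457] [295. 179.]
```

Emit:
{"name": "apply_moves", "arguments": {
  "targets": [
    {"translation":[0.02,0.0,0.2],"twist":0.0,"hand":0.0},
    {"translation":[0.0,0.0,0.35],"twist":0.0,"hand":0.0},
    {"translation":[0.0,0.0,0.2],"twist":0.0,"hand":0.0},
    {"translation":[0.0,0.0,0.07],"twist":0.0,"hand":0.0},
    {"translation":[0.0,0.0,0.02],"twist":0.0,"hand":0.0},
    {"translation":[0.0,0.0,0.0],"twist":0.0,"hand":0.0}
  ]
}}

```text
time: 16.2
tool_pos: [0.5522, 0.0523, 0.0806]
tool_rot: [0.0, 0.745, 0.668, 0.0]
contact_force: [0.3, -0.5, -0.8]
gripper_width: 0.177
grasp_force: 58.7
```

Emit:
{"name": "apply_moves", "arguments": {
  "targets": [
    {"translation":[0.0,0.0,0.02],"twist":0.0,"hand":0.0},
    {"translation":[0.0,0.0,0.0],"twist":0.0,"hand":0.0}
  ]
}}

```text
time: 16.4
tool_pos: [0.5525, 0.0517, 0.0788]
tool_rot: [0.001, 0.745, 0.667, 0.001]
contact_force: [-0.7, 0.5, -0.6]
gripper_width: 0.174
grasp_force: 58.7
```

Emit:
{"name": "apply_moves", "arguments": {
  "targets": [
    {"translation":[0.0,0.0,0.02],"twist":0.0,"hand":0.0},
    {"translation":[0.0,0.0,0.0],"twist":0.0,"hand":0.0}
  ]
}}

```text
time: 16.6
tool_pos: [0.5524, 0.0515, 0.0767]
tool_rot: [0.0, 0.745, 0.667, 0.001]
contact_force: [-0.9, 0.4, 3.5]
gripper_width: 0.172
grasp_force: 59.0
```

Emit:
{"name": "apply_moves", "arguments": {
  "targets": [
    {"translation":[0.0,0.0,0.0],"twist":0.0,"hand":0.4},
    {"translation":[0.0,0.0,0.0],"twist":0.0,"hand":0.4},
    {"translation":[0.0,0.0,-0.1],"twist":0.0,"hand":0.4},
    {"translation":[0.0,0.0,-0.3],"twist":0.0,"hand":0.4},
    {"translation":[0.0,0.0,-0.45],"twist":0.0,"hand":0.2},
    {"translation":[-0.3,0.0,-0.45],"twist":0.0,"hand":0.0},
    {"translation":[-0.45,0.0,0.0],"twist":0.0,"hand":0.0},
    {"translation":[-0.3,0.0,0.0],"twist":0.0,"hand":0.0}
  ]
}}

```text
time: 17.4
tool_pos: [0.5414, -0.0525, 0.2058]
tool_rot: [0.002, 0.745, 0.667, 0.001]
contact_force: [0.3, 0.5, -0.8]
gripper_width: -0.001
grasp_force: 0.0
```

```bash
python3 - <<'E'
from h import *
snap('wrist','w6'); rec('wrist','caddy1',3);
E
python3 plan.py hand=0 "0.4375 -0.27 0.2 -6.3"
```

```text
wrist caddy1 0.8 [0.5537 0.0488 0.04  ] [278.  83.]
wrist caddy1 0.79 [ 0.5552 -0.0121  0.0455] [287. 152.]
at [ 0.5404 -0.0535  0.2036] F [0.1 0.6 0.4] grip 0.0 t 17.5
[{"translation": [-0.38, -0.13, 0.01], "twist": -0.01, "hand": 0.0}, {"translation": [-0.38, -0.13, 0.0], "twist": -0.0, "hand": 0.0}, {"translation": [-0.37, -0.13, 0.01], "twist": -0.01, "hand": 0.0}, {"translation": [-0.38, -0.13, 0.0], "twist": -0.01, "hand": 0.0}, {"translation": [-0.38, -0.13, 0.01], "twist": -0.0, "hand": 0.0}, {"translation": [-0.38, -0.13, 0.01], "twist": -0.01, "hand": 0.0}]
end [ 0.4374 -0.2703  0.1996] -6.31
```

View pics/w6.png

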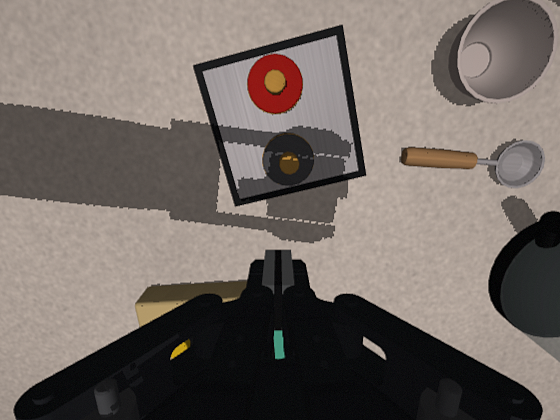

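Both caddies stand upright on the plate, red at (275,83) and grey at (288,158). Next is the panel.

Emit:
{"name": "apply_moves", "arguments": {
  "targets": [
    {"translation":[-0.4,-0.13,0.0],"twist":0.0,"hand":0.0},
    {"translation":[-0.4,-0.13,0.0],"twist":0.0,"hand":0.0},
    {"translation":[-0.4,-0.13,0.0],"twist":0.0,"hand":0.0},
    {"translation":[-0.4,-0.13,0.0],"twist":0.0,"hand":0.0},
    {"translation":[-0.4,-0.13,0.0],"twist":0.0,"hand":0.0},
    {"translation":[-0.4,-0.13,0.0],"twist":0.0,"hand":0.0},
    {"translation":[-0.3,-0.1,0.0],"twist":0.0,"hand":0.0},
    {"translation":[0.0,0.0,0.0],"twist":0.0,"hand":0.0}
  ]
}}

```text
time: 18.3
tool_pos: [0.4223, -0.3115, 0.2026]
tool_rot: [0.0, 0.746, 0.666, -0.0]
contact_force: [0.4, 0.5, -0.9]
gripper_width: 0.006
grasp_force: 0.0
```

Run:
```python
from h import *
s=state();print(s['tool_pos'])
f=snap('wrist','w7')
for n in ['key_white_top','key_blue_top','key_yellow_top','key_green_top']: rec('wrist',n,2)
hsv=cv2.cvtColor(f,cv2.COLOR_RGB2HSV)
g=cv2.medianBlur(cv2.cvtColor(f,cv2.COLOR_RGB2GRAY),3)
```

```text
[ 0.42226369 -0.31152511  0.20262582]
wrist key_white_top 0.66 [ 0.4717 -0.2088  0.0587] [322.  78.]
wrist key_white_top 0.45 [ 0.4088 -0.265   0.0607] [255. 156.]
wrist key_blue_top 0.72 [ 0.4671 -0.2684  0.0621] [321. 153.]
wrist key_yellow_top 0.82 [ 0.4112 -0.2021  0.0634] [247.  79.]
wrist key_green_top 0.95 [ 0.4129 -0.2658  0.064 ] [259. 158.]
```

View pics/w7.png

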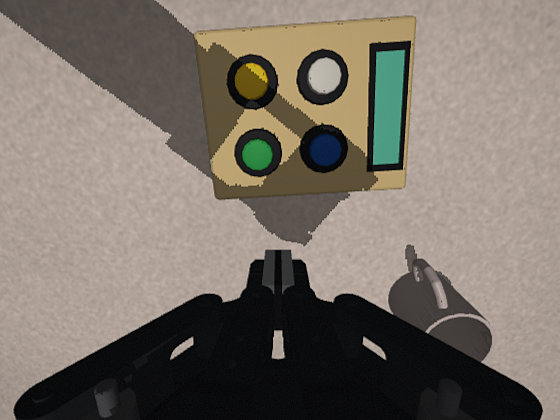

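Keys: yellow (252,81), white (324,75), blue (326,149), green (258,153). The networks agree on these colours.

```bash
python3 - <<'E'
from h import *
for n,u in dict(w=(324,75),b=(326,149),y=(252,81),g=(258,153)).items(): print(n,ray('wrist',u,.062).round(4))
E
python3 plan.py hand=0 step=48 "0.471 -0.208 0.1 -6.3"
```

```text
w [ 0.4734 -0.2058  0.062 ]
b [ 0.4715 -0.2649  0.062 ]
y [ 0.4149 -0.2039  0.062 ]
g [ 0.4124 -0.2619  0.062 ]
at [ 0.4239 -0.3081  0.2022] F [ 0.6 -0.2 -0.5] grip -0.002 t 18.55
[{"translation": [0.26, 0.09, 0.26], "twist": 0.0, "hand": 0.0}, {"translation": [0.26, 0.09, 0.25], "twist": 0.01, "hand": 0.0}, {"translation": [0.26, 0.09, 0.26], "twist": 0.0, "hand": 0.0}, {"translation": [0.27, 0.09, 0.25], "twist": 0.01, "hand": 0.0}]
end [ 0.4711 -0.2076  0.1002] -6.32
```

Emit:
{"name": "apply_moves", "arguments": {
  "targets": [
    {"translation":[0.26,0.09,0.2],"twist":0.0,"hand":0.0},
    {"translation":[0.26,0.09,0.2],"twist":0.0,"hand":0.0},
    {"translation":[0.26,0.09,0.2],"twist":0.0,"hand":0.0},
    {"translation":[0.27,0.1,0.2],"twist":0.0,"hand":0.0},
    {"translation":[0.0,0.0,0.1],"twist":0.0,"hand":0.0},
    {"translation":[0.0,0.0,0.05],"twist":0.0,"hand":0.0},
    {"translation":[0.0,0.0,0.0],"twist":0.0,"hand":0.0}
  ]
}}

```text
time: 19.25
tool_pos: [0.4714, -0.2089, 0.1069]
tool_rot: [-0.0, 0.745, 0.667, -0.0]
contact_force: [0.4, 0.0, 0.2]
gripper_width: 0.0
grasp_force: 0.0
```

```bash
python3 plan.py hand=0 step=48 "0.472 -0.207 0.088 -6.3"
```

```text
at [ 0.4714 -0.2089  0.1069] F [0.4 0.  0.2] grip 0.0 t 19.25
[{"translation": [0.02, 0.0, 0.19], "twist": 0.0, "hand": 0.0}]
end [ 0.4716 -0.2069  0.0879] -6.27
```

Emit:
{"name": "apply_moves", "arguments": {
  "targets": [
    {"translation":[0.01,0.0,0.18],"twist":0.0,"hand":0.0},
    {"translation":[0.0,0.0,0.06],"twist":0.0,"hand":0.0},
    {"translation":[0.0,0.0,0.03],"twist":0.0,"hand":0.0},
    {"translation":[0.0,0.0,0.0],"twist":0.0,"hand":0.0}
  ]
}}

```text
time: 19.65
tool_pos: [0.4717, -0.2086, 0.081]
tool_rot: [0.0, 0.745, 0.667, -0.0]
contact_force: [-0.7, -0.2, 3.0]
gripper_width: 0.002
grasp_force: 1.5
```

Emit:
{"name": "apply_moves", "arguments": {
  "targets": [
    {"translation":[0.0,0.0,0.02],"twist":0.0,"hand":0.0},
    {"translation":[0.0,0.0,0.0],"twist":0.0,"hand":0.0}
  ]
}}

```text
time: 19.85
tool_pos: [0.4721, -0.2087, 0.0792]
tool_rot: [0.001, 0.745, 0.667, -0.0]
contact_force: [-2.0, -1.2, 3.9]
gripper_width: 0.002
grasp_force: 2.1
```

Emit:
{"name": "apply_moves", "arguments": {
  "targets": [
    {"translation":[0.0,0.0,0.02],"twist":0.0,"hand":0.0},
    {"translation":[0.0,0.0,0.0],"twist":0.0,"hand":0.0}
  ]
}}

```text
time: 20.05
tool_pos: [0.4723, -0.2087, 0.0779]
tool_rot: [0.001, 0.745, 0.667, -0.0]
contact_force: [-4.3, -0.0, 9.8]
gripper_width: -0.0
grasp_force: 5.3
```

Emit:
{"name": "apply_moves", "arguments": {
  "targets": [
    {"translation":[0.0,0.0,0.01],"twist":0.0,"hand":0.0},
    {"translation":[0.0,0.0,0.0],"twist":0.0,"hand":0.0}
  ]
}}

```text
time: 20.25
tool_pos: [0.4723, -0.2087, 0.0778]
tool_rot: [0.0, 0.745, 0.667, -0.0]
contact_force: [-7.4, 1.9, 15.9]
gripper_width: -0.0
grasp_force: 7.9
```

Emit:
{"name": "apply_moves", "arguments": {
  "targets": [
    {"translation":[0.0,0.0,-0.1],"twist":0.0,"hand":0.0},
    {"translation":[0.0,0.0,-0.2],"twist":0.0,"hand":0.0},
    {"translation":[0.0,0.0,0.0],"twist":0.0,"hand":0.0}
  ]
}}

```text
time: 20.55
tool_pos: [0.4735, -0.2087, 0.1078]
tool_rot: [0.003, 0.745, 0.667, 0.001]
contact_force: [0.1, -0.7, 0.4]
gripper_width: -0.004
grasp_force: 0.0
```

```bash
python3 plan.py hand=0 step=48 "0.470 -0.267 0.107 -6.3" "0.470 -0.267 0.077 -6.3"
python3 - <<'E'
from h import *
f=snap('wrist','w8')
E
```

```text
at [ 0.4735 -0.2087  0.1078] F [ 0.1 -0.7  0.4] grip -0.004 t 20.55
[{"translation": [-0.29, 0.01, 0.0], "twist": -0.0, "hand": 0.0}, {"translation": [-0.29, 0.02, 0.01], "twist": -0.0, "hand": 0.0}, {"translation": [0.0, 0.0, 0.3], "twist": -0.0, "hand": 0.0}]
end [ 0.4702 -0.2667  0.0768] -6.3
```

View pics/w8.png

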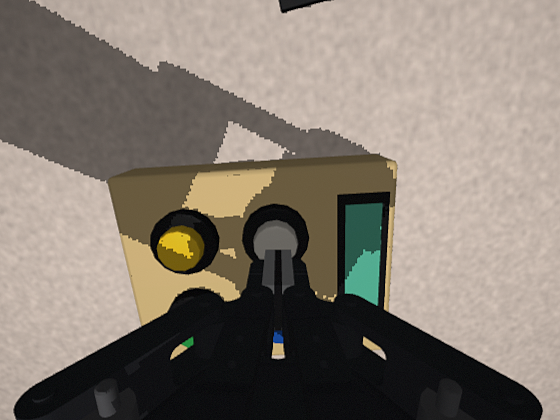

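The fingers are centred over the white key at (275,240), which has sprung back. Next is blue.

Emit:
{"name": "apply_moves", "arguments": {
  "targets": [
    {"translation":[-0.29,0.01,0.0],"twist":0.0,"hand":0.0},
    {"translation":[-0.29,0.01,0.0],"twist":0.0,"hand":0.0},
    {"translation":[0.0,0.0,0.0],"twist":0.0,"hand":0.0},
    {"translation":[0.0,0.0,0.18],"twist":0.0,"hand":0.0},
    {"translation":[0.0,0.0,0.06],"twist":0.0,"hand":0.0},
    {"translation":[0.0,0.0,0.04],"twist":0.0,"hand":0.0},
    {"translation":[0.0,0.0,0.01],"twist":0.0,"hand":0.0},
    {"translation":[0.0,0.0,0.0],"twist":0.0,"hand":0.0}
  ]
}}

```text
time: 21.4
tool_pos: [0.4668, -0.2651, 0.0779]
tool_rot: [-0.002, 0.745, 0.668, -0.001]
contact_force: [-7.9, 5.0, 14.2]
gripper_width: -0.0
grasp_force: 7.3
```

Emit:
{"name": "apply_moves", "arguments": {
  "targets": [
    {"translation":[0.0,0.0,0.01],"twist":0.0,"hand":0.0},
    {"translation":[0.0,0.0,0.0],"twist":0.0,"hand":0.0}
  ]
}}

```text
time: 21.6
tool_pos: [0.4668, -0.2651, 0.0778]
tool_rot: [-0.002, 0.745, 0.668, -0.001]
contact_force: [-10.8, 5.2, 19.1]
gripper_width: -0.0
grasp_force: 9.8
```

Blue is fully down. Next is yellow.

Emit:
{"name": "apply_moves", "arguments": {
  "targets": [
    {"translation":[0.0,0.0,-0.1],"twist":0.0,"hand":0.0},
    {"translation":[0.0,0.0,-0.22],"twist":0.0,"hand":0.0},
    {"translation":[0.0,0.0,0.0],"twist":0.0,"hand":0.0}
  ]
}}

```text
time: 21.9
tool_pos: [0.469, -0.2664, 0.1099]
tool_rot: [0.002, 0.745, 0.667, 0.001]
contact_force: [1.1, 0.3, 0.1]
gripper_width: -0.001
grasp_force: 0.0
```

```bash
python3 plan.py hand=0 step=48 "0.413 -0.204 0.107 -6.3"
```

```text
at [ 0.469  -0.2664  0.1099] F [1.1 0.3 0.1] grip -0.001 t 21.9
[{"translation": [0.28, -0.31, 0.01], "twist": 0.0, "hand": 0.0}, {"translation": [0.28, -0.31, 0.02], "twist": 0.01, "hand": 0.0}]
end [ 0.4135 -0.2039  0.1069] -6.33
```

Emit:
{"name": "apply_moves", "arguments": {
  "targets": [
    {"translation":[0.28,-0.31,0.01],"twist":0.0,"hand":0.0},
    {"translation":[0.28,-0.31,0.02],"twist":0.0,"hand":0.0},
    {"translation":[0.0,0.0,0.0],"twist":0.0,"hand":0.0},
    {"translation":[0.0,0.0,0.18],"twist":0.0,"hand":0.0},
    {"translation":[0.0,0.0,0.06],"twist":0.0,"hand":0.0},
    {"translation":[0.0,0.0,0.04],"twist":0.0,"hand":0.0},
    {"translation":[0.0,0.0,0.01],"twist":0.0,"hand":0.0},
    {"translation":[0.0,0.0,0.0],"twist":0.0,"hand":0.0}
  ]
}}

```text
time: 22.7
tool_pos: [0.4119, -0.2029, 0.0777]
tool_rot: [-0.003, 0.745, 0.667, -0.0]
contact_force: [-11.7, 8.2, 22.2]
gripper_width: 0.003
grasp_force: 11.0
```

Emit:
{"name": "apply_moves", "arguments": {
  "targets": [
    {"translation":[0.0,0.0,0.01],"twist":0.0,"hand":0.0},
    {"translation":[0.0,0.0,0.0],"twist":0.0,"hand":0.0}
  ]
}}

```text
time: 22.9
tool_pos: [0.412, -0.203, 0.0776]
tool_rot: [-0.003, 0.745, 0.667, -0.0]
contact_force: [-13.4, 9.9, 27.7]
gripper_width: 0.004
grasp_force: 13.9
```

Yellow is fully down. Next is green.

Emit:
{"name": "apply_moves", "arguments": {
  "targets": [
    {"translation":[0.0,0.0,-0.1],"twist":0.0,"hand":0.0},
    {"translation":[0.0,0.0,-0.23],"twist":0.0,"hand":0.0},
    {"translation":[0.0,0.0,0.0],"twist":0.0,"hand":0.0}
  ]
}}

```text
time: 23.2
tool_pos: [0.414, -0.2049, 0.1101]
tool_rot: [0.003, 0.745, 0.667, 0.001]
contact_force: [0.6, -1.1, 0.8]
gripper_width: 0.001
grasp_force: 0.0
```

```bash
python3 plan.py hand=0 step=48 "0.411 -0.264 0.107 -6.3"
```

```text
at [ 0.414  -0.2049  0.1101] F [ 0.6 -1.1  0.8] grip 0.001 t 23.2
[{"translation": [-0.3, 0.02, 0.02], "twist": -0.0, "hand": 0.0}, {"translation": [-0.29, 0.01, 0.01], "twist": -0.0, "hand": 0.0}]
end [ 0.4105 -0.2639  0.1071] -6.3
```

Emit:
{"name": "apply_moves", "arguments": {
  "targets": [
    {"translation":[-0.3,0.02,0.02],"twist":0.0,"hand":0.0},
    {"translation":[-0.29,0.01,0.01],"twist":0.0,"hand":0.0},
    {"translation":[0.0,0.0,0.0],"twist":0.0,"hand":0.0},
    {"translation":[0.0,0.0,0.18],"twist":0.0,"hand":0.0},
    {"translation":[0.0,0.0,0.06],"twist":0.0,"hand":0.0},
    {"translation":[0.0,0.0,0.04],"twist":0.0,"hand":0.0},
    {"translation":[0.0,0.0,0.01],"twist":0.0,"hand":0.0},
    {"translation":[0.0,0.0,0.0],"twist":0.0,"hand":0.0}
  ]
}}

```text
time: 24.0
tool_pos: [0.4082, -0.2621, 0.0778]
tool_rot: [-0.002, 0.745, 0.668, -0.001]
contact_force: [-9.4, 4.7, 19.9]
gripper_width: 0.002
grasp_force: 10.0
```

Emit:
{"name": "apply_moves", "arguments": {
  "targets": [
    {"translation":[0.0,0.0,0.0],"twist":0.0,"hand":0.0}
  ]
}}

```text
time: 24.1
tool_pos: [0.4082, -0.2621, 0.0778]
tool_rot: [-0.001, 0.745, 0.668, -0.001]
contact_force: [-9.7, 5.2, 19.5]
gripper_width: 0.0
grasp_force: 9.8
```

Emit:
{"name": "apply_moves", "arguments": {
  "targets": [
    {"translation":[0.0,0.0,-0.1],"twist":0.0,"hand":0.0},
    {"translation":[0.0,0.0,-0.4],"twist":0.0,"hand":0.0},
    {"translation":[0.0,0.0,-0.45],"twist":0.0,"hand":0.2},
    {"translation":[0.0,0.0,0.0],"twist":0.0,"hand":0.4}
  ]
}}

```text
time: 24.5
tool_pos: [0.4115, -0.2644, 0.1773]
tool_rot: [0.006, 0.745, 0.667, 0.001]
contact_force: [-0.1, -0.4, 0.4]
gripper_width: 0.329
grasp_force: 0.0
```

```bash
python3 plan.py hand=0.4 "0.541 -0.054 0.19 -6.3"
```

```text
at [ 0.4115 -0.2644  0.1773] F [-0.1 -0.4  0.4] grip 0.329 t 24.5
[{"translation": [0.37, 0.18, -0.02], "twist": 0.0, "hand": 0.4}, {"translation": [0.37, 0.17, -0.02], "twist": 0.0, "hand": 0.4}, {"translation": [0.38, 0.18, -0.02], "twist": 0.0, "hand": 0.4}, {"translation": [0.37, 0.18, -0.02], "twist": 0.0, "hand": 0.4}, {"translation": [0.37, 0.17, -0.03], "twist": 0.01, "hand": 0.4}, {"translation": [0.37, 0.18, -0.02], "twist": -0.0, "hand": 0.4}]
end [ 0.5413 -0.0543  0.1903] -6.32
```

Emit:
{"name": "apply_moves", "arguments": {
  "targets": [
    {"translation":[0.37,0.18,-0.02],"twist":0.0,"hand":0.4},
    {"translation":[0.37,0.17,-0.02],"twist":0.0,"hand":0.4},
    {"translation":[0.38,0.18,-0.02],"twist":0.0,"hand":0.4},
    {"translation":[0.37,0.18,-0.02],"twist":0.0,"hand":0.4},
    {"translation":[0.37,0.17,-0.03],"twist":0.0,"hand":0.4},
    {"translation":[0.37,0.18,-0.02],"twist":0.0,"hand":0.4},
    {"translation":[0.0,0.0,0.0],"twist":0.0,"hand":0.4}
  ]
}}

```text
time: 25.2
tool_pos: [0.5396, -0.0483, 0.1829]
tool_rot: [-0.001, 0.743, 0.669, 0.001]
contact_force: [0.5, -0.5, 0.1]
gripper_width: 0.4
grasp_force: 0.0
```

```bash
cat > k.py <<'E'
from h import *
import sys
f=snap('wrist',sys.argv[1])
rec('wrist','caddy1',4)
hsv=cv2.cvtColor(f,cv2.COLOR_RGB2HSV)
for r in regions_of('wrist','caddy1')[:3]:
    m=r['pixels']; k=(m&(hsv[:,:,0]>12)&(hsv[:,:,0]<32)&(hsv[:,:,1]>110)&(hsv[:,:,2]>50)).astype(np.uint8)
    k=cv2.morphologyEx(k,cv2.MORPH_OPEN,np.ones((5,5)))
    ys,xs=np.nonzero(k)
    if len(xs): print(round(r['score'],2),'knob',xs.mean().round(),ys.mean().round(),k.sum(),ray('wrist',(xs.mean(),ys.mean()),.064).round(4))
E
python3 k.py w9; python3 plan.py
```

```text
wrist caddy1 0.92 [ 0.5597 -0.0134  0.0429] [297. 158.]
wrist caddy1 0.84 [0.5498 0.0506 0.0402] [278.  81.]
0.64 knob 279.0 84.0 469 [0.5498 0.0454 0.064 ]
0.62 knob 293.0 172.0 425 [ 0.5544 -0.022   0.064 ]
0.41 knob 177.0 369.0 178 [ 0.4182 -0.2104  0.064 ]
at [ 0.5377 -0.052   0.1823] F [ 0.4  0.3 -1. ] grip 0.403 t 25.35
end [ 0.5377 -0.052   0.1823] -6.25
```

View pics/w9.png

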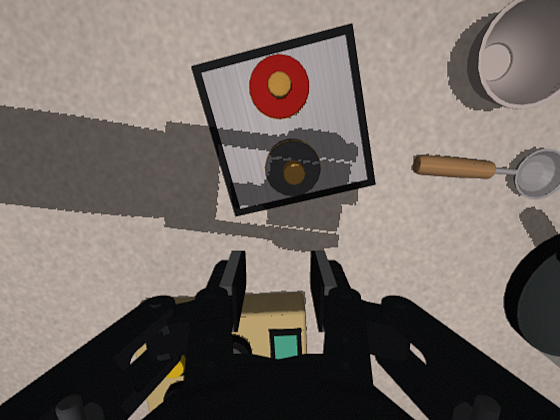

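Both caddies are undisturbed: red at (279,84), grey at (293,172). I pick grey at its release position.

```bash
python3 plan.py hand=0.4 "0.561 -0.015 0.11 -6.3" "0.561 -0.015 0.077 -6.3"
```

```text
at [ 0.5377 -0.052   0.1823] F [ 0.4  0.3 -1. ] grip 0.403 t 25.35
[{"translation": [0.2, 0.1, 0.36], "twist": 0.0, "hand": 0.4}, {"translation": [0.19, 0.09, 0.36], "twist": 0.01, "hand": 0.4}, {"translation": [0.0, 0.0, 0.33], "twist": -0.0, "hand": 0.4}]
end [ 0.5608 -0.0153  0.0773] -6.31
```

Emit:
{"name": "apply_moves", "arguments": {
  "targets": [
    {"translation":[0.2,0.1,0.33],"twist":0.0,"hand":0.4},
    {"translation":[0.19,0.09,0.33],"twist":0.0,"hand":0.4},
    {"translation":[0.0,0.0,0.0],"twist":0.0,"hand":0.4},
    {"translation":[0.0,0.0,0.0],"twist":0.0,"hand":0.4}
  ]
}}

```text
time: 25.75
tool_pos: [0.5603, -0.0165, 0.1164]
tool_rot: [-0.001, 0.745, 0.667, -0.001]
contact_force: [0.1, -0.0, 0.5]
gripper_width: 0.403
grasp_force: 0.0
```

```bash
python3 plan.py hand=0.4 "0.561 -0.015 0.077 -6.3"
```

```text
at [ 0.5603 -0.0165  0.1164] F [ 0.1 -0.   0.5] grip 0.403 t 25.75
[{"translation": [0.02, 0.0, 0.39], "twist": -0.01, "hand": 0.4}]
end [ 0.5606 -0.0145  0.0774] -6.29
```

Emit:
{"name": "apply_moves", "arguments": {
  "targets": [
    {"translation":[0.01,0.0,0.25],"twist":0.0,"hand":0.4},
    {"translation":[0.0,0.0,0.15],"twist":0.0,"hand":0.4},
    {"translation":[0.0,0.0,0.0],"twist":0.0,"hand":0.4},
    {"translation":[0.0,0.0,0.0],"twist":0.0,"hand":0.0},
    {"translation":[0.0,0.0,0.0],"twist":0.0,"hand":0.0},
    {"translation":[0.0,0.0,0.0],"twist":0.0,"hand":0.0},
    {"translation":[0.0,0.0,0.0],"twist":0.0,"hand":0.0},
    {"translation":[0.0,0.0,0.0],"twist":0.0,"hand":0.0}
  ]
}}

```text
time: 26.55
tool_pos: [0.5621, -0.0147, 0.0781]
tool_rot: [0.001, 0.745, 0.667, 0.0]
contact_force: [-0.8, -0.5, 1.2]
gripper_width: 0.18
grasp_force: 58.2
```

```bash
python3 plan.py hand=0 "0.561 -0.0145 0.17 -6.3"  "0.478 0.219 0.17 -6.3"
```

```text
at [ 0.5621 -0.0147  0.0781] F [-0.8 -0.5  1.2] grip 0.18 t 26.55
[{"translation": [0.0, 0.0, -0.31], "twist": 0.0, "hand": 0.0}, {"translation": [0.0, -0.01, -0.3], "twist": 0.0, "hand": 0.0}, {"translation": [0.0, 0.0, -0.31], "twist": 0.0, "hand": 0.0}, {"translation": [0.37, -0.18, 0.0], "twist": 0.0, "hand": 0.0}, {"translation": [0.37, -0.18, 0.0], "twist": 0.0, "hand": 0.0}, {"translation": [0.38, -0.18, 0.0], "twist": 0.0, "hand": 0.0}, {"translation": [0.37, -0.18, 0.0], "twist": 0.0, "hand": 0.0}, {"translation": [0.37, -0.18, 0.0], "twist": 0.0, "hand": 0.0}]
[{"translation": [0.37, -0.18, 0.0], "twist": 0.0, "hand": 0.0}]
end [0.4782 0.2189 0.1701] -6.29
```

Emit:
{"name": "apply_moves", "arguments": {
  "targets": [
    {"translation":[0.0,0.0,-0.15],"twist":0.0,"hand":0.0},
    {"translation":[0.0,0.0,-0.4],"twist":0.0,"hand":0.0},
    {"translation":[0.0,0.0,-0.37],"twist":0.0,"hand":0.0},
    {"translation":[0.2,-0.1,0.0],"twist":0.0,"hand":0.0},
    {"translation":[0.37,-0.18,0.0],"twist":0.0,"hand":0.0},
    {"translation":[0.38,-0.18,0.0],"twist":0.0,"hand":0.0},
    {"translation":[0.37,-0.18,0.0],"twist":0.0,"hand":0.0},
    {"translation":[0.37,-0.18,0.0],"twist":0.0,"hand":0.0}
  ]
}}

```text
time: 27.35
tool_pos: [0.4979, 0.1638, 0.1705]
tool_rot: [0.0, 0.745, 0.667, 0.001]
contact_force: [0.4, 0.2, -1.9]
gripper_width: 0.178
grasp_force: 58.3
```

Emit:
{"name": "apply_moves", "arguments": {
  "targets": [
    {"translation":[0.37,-0.25,0.0],"twist":0.0,"hand":0.0},
    {"translation":[0.15,-0.25,0.0],"twist":0.0,"hand":0.0},
    {"translation":[0.0,0.0,0.0],"twist":0.0,"hand":0.0},
    {"translation":[0.0,0.0,0.0],"twist":0.0,"hand":0.0}
  ]
}}

```text
time: 27.75
tool_pos: [0.4545, 0.2198, 0.1701]
tool_rot: [0.0, 0.744, 0.668, 0.0]
contact_force: [1.4, 0.1, -1.1]
gripper_width: 0.174
grasp_force: 58.3
```

```bash
python3 plan.py hand=0 "0.455 0.2182 0.165 -6.3"  "0.455 0.2182 0.081 -6.3"
```

```text
at [0.4545 0.2198 0.1701] F [ 1.4  0.1 -1.1] grip 0.174 t 27.75
[{"translation": [-0.02, 0.01, 0.05], "twist": 0.01, "hand": 0.0}, {"translation": [0.0, 0.0, 0.42], "twist": 0.0, "hand": 0.0}, {"translation": [0.0, 0.0, 0.42], "twist": 0.0, "hand": 0.0}]
end [0.4553 0.2177 0.0811] -6.27
```

Emit:
{"name": "apply_moves", "arguments": {
  "targets": [
    {"translation":[-0.01,0.0,0.25],"twist":0.0,"hand":0.0},
    {"translation":[0.0,0.0,0.3],"twist":0.0,"hand":0.0},
    {"translation":[0.0,0.0,0.25],"twist":0.0,"hand":0.0},
    {"translation":[0.0,0.0,0.07],"twist":0.0,"hand":0.0},
    {"translation":[0.0,0.0,0.02],"twist":0.0,"hand":0.0},
    {"translation":[0.0,0.0,0.0],"twist":0.0,"hand":0.0}
  ]
}}

```text
time: 28.35
tool_pos: [0.4556, 0.2183, 0.0814]
tool_rot: [0.0, 0.745, 0.667, 0.001]
contact_force: [-0.1, -0.1, -0.8]
gripper_width: 0.182
grasp_force: 58.4
```

Emit:
{"name": "apply_moves", "arguments": {
  "targets": [
    {"translation":[0.0,0.0,0.02],"twist":0.0,"hand":0.0},
    {"translation":[0.0,0.0,0.0],"twist":0.0,"hand":0.0}
  ]
}}

```text
time: 28.55
tool_pos: [0.4553, 0.2187, 0.0795]
tool_rot: [0.0, 0.745, 0.667, 0.001]
contact_force: [0.3, -0.5, -1.1]
gripper_width: 0.178
grasp_force: 58.4
```

Emit:
{"name": "apply_moves", "arguments": {
  "targets": [
    {"translation":[0.0,0.0,0.02],"twist":0.0,"hand":0.0},
    {"translation":[0.0,0.0,0.01],"twist":0.0,"hand":0.0},
    {"translation":[0.0,0.0,0.0],"twist":0.0,"hand":0.0}
  ]
}}

```text
time: 28.85
tool_pos: [0.4555, 0.2192, 0.0779]
tool_rot: [0.0, 0.745, 0.667, 0.001]
contact_force: [-4.6, -0.2, 10.0]
gripper_width: 0.173
grasp_force: 59.6
```

Down on the floor. Release and fetch the red one.

Emit:
{"name": "apply_moves", "arguments": {
  "targets": [
    {"translation":[0.0,0.0,-0.01],"twist":0.0,"hand":0.4},
    {"translation":[0.0,0.0,0.0],"twist":0.0,"hand":0.4},
    {"translation":[0.0,0.0,-0.1],"twist":0.0,"hand":0.4},
    {"translation":[0.0,0.0,-0.4],"twist":0.0,"hand":0.4},
    {"translation":[0.0,0.0,-0.43],"twist":0.0,"hand":0.4}
  ]
}}

```text
time: 29.35
tool_pos: [0.4531, 0.2181, 0.169]
tool_rot: [-0.001, 0.745, 0.667, -0.002]
contact_force: [1.1, 1.0, -0.5]
gripper_width: 0.394
grasp_force: 0.0
```

```bash
python3 plan.py hand=0.4 "0.548 0.02 0.17 -6.3"
```

```text
at [0.4531 0.2181 0.169 ] F [ 1.1  1.  -0.5] grip 0.394 t 29.35
[{"translation": [-0.37, 0.23, 0.0], "twist": -0.0, "hand": 0.4}, {"translation": [-0.38, 0.23, 0.0], "twist": -0.0, "hand": 0.4}, {"translation": [-0.37, 0.24, -0.01], "twist": -0.0, "hand": 0.4}, {"translation": [-0.37, 0.23, 0.0], "twist": -0.0, "hand": 0.4}, {"translation": [-0.37, 0.23, 0.0], "twist": -0.0, "hand": 0.4}]
end [0.548  0.0205 0.17  ] -6.3
```

Emit:
{"name": "apply_moves", "arguments": {
  "targets": [
    {"translation":[-0.37,0.23,0.0],"twist":0.0,"hand":0.4},
    {"translation":[-0.38,0.23,0.0],"twist":0.0,"hand":0.4},
    {"translation":[-0.37,0.24,0.0],"twist":0.0,"hand":0.4},
    {"translation":[-0.37,0.23,0.0],"twist":0.0,"hand":0.4},
    {"translation":[-0.37,0.23,0.0],"twist":0.0,"hand":0.4},
    {"translation":[0.0,0.0,0.0],"twist":0.0,"hand":0.4},
    {"translation":[0.0,0.0,0.0],"twist":0.0,"hand":0.4},
    {"translation":[0.0,0.0,0.0],"twist":0.0,"hand":0.4}
  ]
}}

```text
time: 30.15
tool_pos: [0.5489, 0.0218, 0.1693]
tool_rot: [-0.0, 0.745, 0.667, -0.0]
contact_force: [-0.5, 0.3, -0.7]
gripper_width: 0.398
grasp_force: 0.0
```

```bash
python3 k.py w10;  python3 plan.py hand=0.4 "0.5525 0.0515 0.115 -6.3" "0.5525 0.0515 0.077 -6.3"
```

```text
wrist caddy1 0.63 [0.5511 0.0568 0.04  ] [275. 166.]
at [0.5489 0.0221 0.1693] F [ 0.5  0.1 -0.7] grip 0.398 t 30.3
[{"translation": [0.15, 0.0, 0.27], "twist": 0.01, "hand": 0.4}, {"translation": [0.15, 0.0, 0.27], "twist": 0.01, "hand": 0.4}, {"translation": [0.0, 0.0, 0.38], "twist": -0.0, "hand": 0.4}]
end [0.5521 0.0519 0.0773] -6.31
```

Emit:
{"name": "apply_moves", "arguments": {
  "targets": [
    {"translation":[0.15,0.0,0.25],"twist":0.0,"hand":0.4},
    {"translation":[0.15,0.0,0.25],"twist":0.0,"hand":0.4},
    {"translation":[0.0,0.0,0.0],"twist":0.0,"hand":0.4},
    {"translation":[0.0,0.0,0.0],"twist":0.0,"hand":0.4}
  ]
}}

```text
time: 30.7
tool_pos: [0.5521, 0.0514, 0.1191]
tool_rot: [-0.0, 0.744, 0.668, -0.001]
contact_force: [-0.5, -0.5, 0.6]
gripper_width: 0.401
grasp_force: 0.0
```

```bash
python3 plan.py hand=0.4 "0.5525 0.0515 0.077 -6.3"
```

```text
at [0.5521 0.0514 0.1191] F [-0.5 -0.5  0.6] grip 0.401 t 30.7
[{"translation": [0.0, 0.0, 0.42], "twist": 0.02, "hand": 0.4}]
end [0.5521 0.0514 0.0771] -6.31
```

Emit:
{"name": "apply_moves", "arguments": {
  "targets": [
    {"translation":[0.0,0.0,0.25],"twist":0.0,"hand":0.4},
    {"translation":[0.0,0.0,0.17],"twist":0.0,"hand":0.4},
    {"translation":[0.0,0.0,0.0],"twist":0.0,"hand":0.4},
    {"translation":[0.0,0.0,0.0],"twist":0.0,"hand":0.0},
    {"translation":[0.0,0.0,0.0],"twist":0.0,"hand":0.0},
    {"translation":[0.0,0.0,0.0],"twist":0.0,"hand":0.0},
    {"translation":[0.0,0.0,0.0],"twist":0.0,"hand":0.0},
    {"translation":[0.0,0.0,0.0],"twist":0.0,"hand":0.0}
  ]
}}

```text
time: 31.5
tool_pos: [0.5538, 0.0506, 0.079]
tool_rot: [0.001, 0.745, 0.667, 0.001]
contact_force: [-0.3, -0.1, 6.3]
gripper_width: 0.17
grasp_force: 59.1
```

Emit:
{"name": "apply_moves", "arguments": {
  "targets": [
    {"translation":[0.0,0.0,-0.15],"twist":0.0,"hand":0.0},
    {"translation":[0.0,0.0,-0.4],"twist":0.0,"hand":0.0},
    {"translation":[0.0,0.0,-0.4],"twist":0.0,"hand":0.0},
    {"translation":[0.0,0.0,0.0],"twist":0.0,"hand":0.0}
  ]
}}

```text
time: 31.9
tool_pos: [0.5564, 0.0507, 0.1801]
tool_rot: [0.004, 0.745, 0.667, 0.004]
contact_force: [0.9, -0.3, -0.4]
gripper_width: 0.17
grasp_force: 58.7
```

```bash
python3 plan.py hand=0 "0.4617 0.282 0.172 -6.3"
```

```text
at [0.5564 0.0507 0.1801] F [ 0.9 -0.3 -0.4] grip 0.17 t 31.9
[{"translation": [0.37, -0.2, 0.01], "twist": 0.0, "hand": 0.0}, {"translation": [0.36, -0.2, 0.02], "twist": 0.0, "hand": 0.0}, {"translation": [0.37, -0.2, 0.01], "twist": 0.0, "hand": 0.0}, {"translation": [0.36, -0.2, 0.01], "twist": 0.0, "hand": 0.0}, {"translation": [0.37, -0.2, 0.02], "twist": 0.0, "hand": 0.0}, {"translation": [0.37, -0.2, 0.01], "twist": 0.0, "hand": 0.0}]
end [0.4613 0.2825 0.1721] -6.3
```

Emit:
{"name": "apply_moves", "arguments": {
  "targets": [
    {"translation":[0.37,-0.2,0.0],"twist":0.0,"hand":0.0},
    {"translation":[0.36,-0.2,0.0],"twist":0.0,"hand":0.0},
    {"translation":[0.37,-0.2,0.0],"twist":0.0,"hand":0.0},
    {"translation":[0.36,-0.2,0.0],"twist":0.0,"hand":0.0},
    {"translation":[0.37,-0.2,0.0],"twist":0.0,"hand":0.0},
    {"translation":[0.37,-0.2,0.0],"twist":0.0,"hand":0.0},
    {"translation":[0.0,0.0,0.0],"twist":0.0,"hand":0.0},
    {"translation":[0.0,0.0,0.0],"twist":0.0,"hand":0.0}
  ]
}}

```text
time: 32.7
tool_pos: [0.4566, 0.283, 0.1718]
tool_rot: [0.0, 0.744, 0.668, -0.001]
contact_force: [-0.1, -0.4, -0.6]
gripper_width: 0.173
grasp_force: 58.7
```

```bash
python3 plan.py hand=0 "0.4617 0.282 0.082 -6.3"
python3 - <<'E'
from h import *
grab_frame('top'); rec('top','caddy1',3);rec('top','lid',3)
E
```

```text
at [0.4566 0.283  0.1718] F [-0.1 -0.4 -0.6] grip 0.173 t 32.7
[{"translation": [0.0, 0.03, 0.45], "twist": 0.01, "hand": 0.0}, {"translation": [0.0, 0.02, 0.45], "twist": 0.01, "hand": 0.0}]
end [0.4616 0.2825 0.0818] -6.29
top caddy1 0.76 [0.4559 0.2699 0.1348] [166. 207.]
top caddy1 0.62 [0.4497 0.2133 0.0436] [198. 216.]
top lid 0.56 [0.6522 0.2319 0.0067] [198. 143.]
```

Emit:
{"name": "apply_moves", "arguments": {
  "targets": [
    {"translation":[0.0,0.03,0.25],"twist":0.0,"hand":0.0},
    {"translation":[0.0,0.02,0.3],"twist":0.0,"hand":0.0},
    {"translation":[0.0,0.0,0.25],"twist":0.0,"hand":0.0},
    {"translation":[0.0,0.0,0.07],"twist":0.0,"hand":0.0},
    {"translation":[0.0,0.0,0.02],"twist":0.0,"hand":0.0},
    {"translation":[0.0,0.0,0.0],"twist":0.0,"hand":0.0}
  ]
}}

```text
time: 33.45
tool_pos: [0.4634, 0.2818, 0.0843]
tool_rot: [0.0, 0.745, 0.667, 0.001]
contact_force: [0.9, -0.1, -0.7]
gripper_width: 0.168
grasp_force: 58.7
```

Emit:
{"name": "apply_moves", "arguments": {
  "targets": [
    {"translation":[0.0,0.0,0.02],"twist":0.0,"hand":0.0},
    {"translation":[0.0,0.0,0.0],"twist":0.0,"hand":0.0}
  ]
}}

```text
time: 33.65
tool_pos: [0.4632, 0.2823, 0.0825]
tool_rot: [0.0, 0.745, 0.667, 0.001]
contact_force: [-0.6, 1.3, -1.4]
gripper_width: 0.171
grasp_force: 58.7
```

Emit:
{"name": "apply_moves", "arguments": {
  "targets": [
    {"translation":[0.0,0.0,0.02],"twist":0.0,"hand":0.0},
    {"translation":[0.0,0.0,0.0],"twist":0.0,"hand":0.0}
  ]
}}

```text
time: 33.85
tool_pos: [0.4625, 0.2821, 0.0794]
tool_rot: [0.0, 0.745, 0.667, 0.0]
contact_force: [-0.2, 1.7, 0.1]
gripper_width: 0.171
grasp_force: 58.7
```

Emit:
{"name": "apply_moves", "arguments": {
  "targets": [
    {"translation":[0.0,0.0,0.01],"twist":0.0,"hand":0.0},
    {"translation":[0.0,0.0,0.0],"twist":0.0,"hand":0.0}
  ]
}}

```text
time: 34.05
tool_pos: [0.4627, 0.2824, 0.0791]
tool_rot: [-0.0, 0.745, 0.667, 0.0]
contact_force: [-2.5, -0.9, 4.9]
gripper_width: 0.169
grasp_force: 59.3
```

Emit:
{"name": "apply_moves", "arguments": {
  "targets": [
    {"translation":[0.0,0.0,0.0],"twist":0.0,"hand":0.4},
    {"translation":[0.0,0.0,0.0],"twist":0.0,"hand":0.4},
    {"translation":[0.0,0.0,-0.1],"twist":0.0,"hand":0.4},
    {"translation":[0.0,0.0,-0.4],"twist":0.0,"hand":0.4},
    {"translation":[0.0,0.0,-0.45],"twist":0.0,"hand":0.2},
    {"translation":[-0.4,0.0,-0.45],"twist":0.0,"hand":0.0},
    {"translation":[-0.4,0.0,0.0],"twist":0.0,"hand":0.0},
    {"translation":[0.0,0.0,0.0],"twist":0.0,"hand":0.0}
  ]
}}

```text
time: 34.85
tool_pos: [0.4552, 0.2068, 0.2134]
tool_rot: [0.002, 0.746, 0.666, 0.002]
contact_force: [0.0, -0.3, 0.1]
gripper_width: -0.001
grasp_force: 0.0
```

```bash
python3 k.py w11; python3 plan.py hand=0 "0.472 -0.207 0.16 -6.3"
```

```text
wrist caddy1 0.76 [0.4584 0.2668 0.0411] [274. 135.]
wrist caddy1 0.58 [0.4497 0.2187 0.0427] [271. 185.]
0.93 knob 271.0 193.0 345 [0.4498 0.2173 0.064 ]
0.73 knob 272.0 140.0 297 [0.4559 0.2647 0.064 ]
at [0.4544 0.2093 0.2108] F [-0.7  0.2 -0.8] grip -0.004 t 35.0
[{"translation": [-0.41, 0.06, 0.05], "twist": -0.0, "hand": 0.0}, {"translation": [-0.41, 0.07, 0.05], "twist": -0.0, "hand": 0.0}, {"translation": [-0.42, 0.06, 0.05], "twist": -0.0, "hand": 0.0}, {"translation": [-0.41, 0.06, 0.05], "twist": -0.0, "hand": 0.0}, {"translation": [-0.41, 0.07, 0.05], "twist": -0.0, "hand": 0.0}, {"translation": [-0.41, 0.06, 0.05], "twist": -0.0, "hand": 0.0}, {"translation": [-0.41, 0.06, 0.06], "twist": -0.0, "hand": 0.0}, {"translation": [-0.41, 0.07, 0.05], "twist": -0.0, "hand": 0.0}]
[{"translation": [-0.42, 0.06, 0.05], "twist": -0.0, "hand": 0.0}, {"translation": [-0.41, 0.06, 0.05], "twist": -0.01, "hand": 0.0}]
end [ 0.4716 -0.2071  0.1598] -6.27
```

View pics/w11.png

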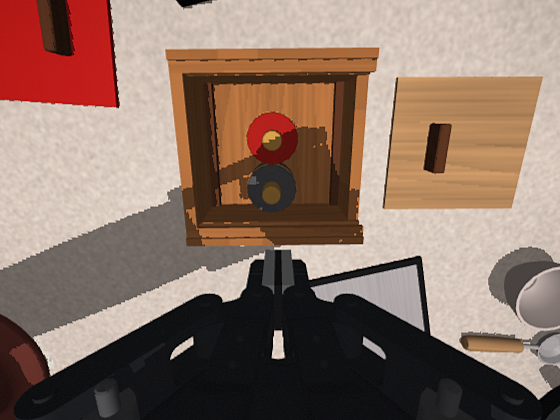

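Both caddies stand upright on the box floor, red at (272,138) and grey at (271,188). Red was nudged a little but is fine. The lid lies at (462,142). The last key is white.

Emit:
{"name": "apply_moves", "arguments": {
  "targets": [
    {"translation":[-0.41,0.06,0.0],"twist":0.0,"hand":0.0},
    {"translation":[-0.41,0.07,0.0],"twist":0.0,"hand":0.0},
    {"translation":[-0.42,0.06,0.0],"twist":0.0,"hand":0.0},
    {"translation":[-0.41,0.06,0.05],"twist":0.0,"hand":0.0},
    {"translation":[-0.41,0.07,0.05],"twist":0.0,"hand":0.0},
    {"translation":[-0.41,0.06,0.05],"twist":0.0,"hand":0.0},
    {"translation":[-0.41,0.06,0.1],"twist":0.0,"hand":0.0},
    {"translation":[-0.41,0.07,0.1],"twist":0.0,"hand":0.0}
  ]
}}

```text
time: 35.8
tool_pos: [0.4692, -0.1242, 0.175]
tool_rot: [-0.0, 0.744, 0.668, 0.0]
contact_force: [1.1, 0.2, 0.1]
gripper_width: -0.002
grasp_force: 0.0
```

Emit:
{"name": "apply_moves", "arguments": {
  "targets": [
    {"translation":[-0.42,0.06,0.15],"twist":0.0,"hand":0.0},
    {"translation":[-0.41,0.06,0.2],"twist":0.0,"hand":0.0},
    {"translation":[0.0,0.0,0.2],"twist":0.0,"hand":0.0},
    {"translation":[0.0,0.0,0.0],"twist":0.0,"hand":0.0},
    {"translation":[0.0,0.0,0.0],"twist":0.0,"hand":0.0}
  ]
}}

```text
time: 36.3
tool_pos: [0.4718, -0.2062, 0.12]
tool_rot: [-0.001, 0.745, 0.668, -0.0]
contact_force: [0.4, -0.5, 0.2]
gripper_width: -0.002
grasp_force: 0.0
```

```bash
python3 plan.py hand=0 "0.472 -0.208 0.107 -6.3"
```

```text
at [ 0.4718 -0.2062  0.12  ] F [ 0.4 -0.5  0.2] grip -0.002 t 36.3
[{"translation": [-0.02, 0.0, 0.13], "twist": 0.01, "hand": 0.0}]
end [ 0.4716 -0.2082  0.107 ] -6.29
```

Total descent to a commanded height of about 0.0765: 43 mm.

Emit:
{"name": "apply_moves", "arguments": {
  "targets": [
    {"translation":[-0.02,0.0,0.2],"twist":0.0,"hand":0.0},
    {"translation":[0.0,0.0,0.12],"twist":0.0,"hand":0.0},
    {"translation":[0.0,0.0,0.06],"twist":0.0,"hand":0.0},
    {"translation":[0.0,0.0,0.04],"twist":0.0,"hand":0.0},
    {"translation":[0.0,0.0,0.01],"twist":0.0,"hand":0.0},
    {"translation":[0.0,0.0,0.0],"twist":0.0,"hand":0.0}
  ]
}}

```text
time: 36.9
tool_pos: [0.472, -0.209, 0.0785]
tool_rot: [0.0, 0.745, 0.667, 0.0]
contact_force: [-1.8, 2.0, 4.5]
gripper_width: 0.004
grasp_force: 2.3
```

Emit:
{"name": "apply_moves", "arguments": {
  "targets": [
    {"translation":[0.0,0.0,0.02],"twist":0.0,"hand":0.0},
    {"translation":[0.0,0.0,0.01],"twist":0.0,"hand":0.0},
    {"translation":[0.0,0.0,0.0],"twist":0.0,"hand":0.0}
  ]
}}

```text
time: 37.2
tool_pos: [0.4724, -0.2093, 0.0778]
tool_rot: [-0.0, 0.745, 0.667, 0.0]
contact_force: [-7.4, 6.2, 17.9]
gripper_width: 0.002
grasp_force: 8.8
```

Emit:
{"name": "apply_moves", "arguments": {
  "targets": [
    {"translation":[0.0,0.0,-0.1],"twist":0.0,"hand":0.0},
    {"translation":[0.0,0.0,-0.4],"twist":0.0,"hand":0.0},
    {"translation":[0.0,0.0,-0.45],"twist":0.0,"hand":0.0},
    {"translation":[0.0,0.0,-0.4],"twist":0.0,"hand":0.0},
    {"translation":[-0.4,0.0,0.0],"twist":0.0,"hand":0.0},
    {"translation":[-0.4,0.0,0.0],"twist":0.0,"hand":0.0},
    {"translation":[0.0,0.0,0.0],"twist":0.0,"hand":0.0}
  ]
}}

```text
time: 37.9
tool_pos: [0.4625, -0.2927, 0.2108]
tool_rot: [0.002, 0.746, 0.666, -0.001]
contact_force: [0.5, 0.2, 0.5]
gripper_width: -0.001
grasp_force: 0.0
```

Run:
```python
from h import *
f=snap('top','top9'); rec('top','caddy1',3); rec('top','lid',3)
cv2.imwrite('pics/top9b.png',cv2.convertScaleAbs(cv2.resize(f[60:340,80:500],None,fx=1.9,fy=1.9)[:,:,::-1],alpha=1.5))
```

```text
top caddy1 0.78 [0.4544 0.258  0.039 ] [181. 214.]
top caddy1 0.71 [0.448  0.2121 0.0428] [199. 217.]
top caddy1 0.52 [ 0.4807 -0.2213  0.0393] [371. 209.]
top lid 0.94 [0.6552 0.2283 0.0079] [200. 142.]
top lid 0.87 [0.2328 0.3953 0.0045] [123. 303.]
top lid 0.53 [ 0.4688 -0.2667  0.0624] [392. 213.]
```

View pics/top9b.png

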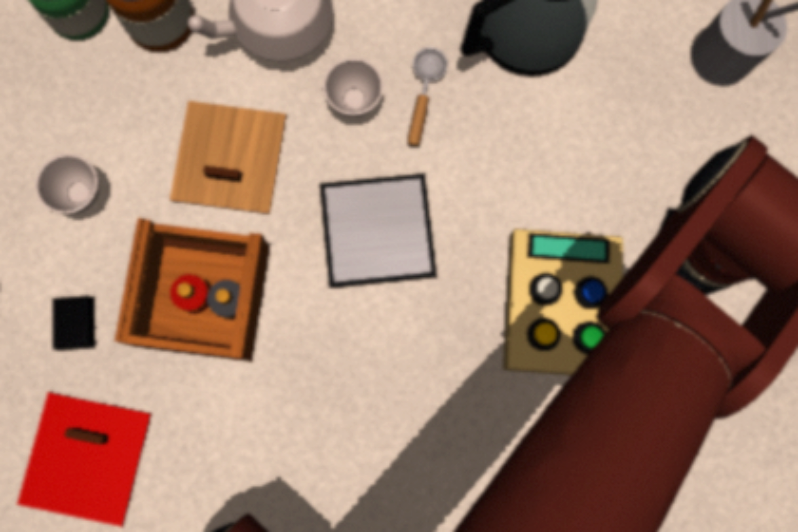

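The final top crop shows everything in place. Both caddies stand in the box, at (188,293) and (225,298), the lid lies flat at (230,155), the keys are up and the robot is clear. I hand the job in.

```bash
python3 -c "
from plant import *
print(job_done())"
```

```text
the job is handed in; nothing more can be done
None
```

I handed the job in at about 38 s: lid flat on the table handle up, both caddies (red and dark grey, the only two present) weighed and standing back in the box, keys fully pressed white, blue, yellow, green, then white again; the red caddy shifted about 17 mm after I set it in the box but stayed upright.

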